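# Sort soap bars by length onto the curing tray

## Task

Pull the wooden curing tray out of its rack as far as it goes, then lay every cream soap bar from the table lengthwise on a white paper of its own in the tray, long bars on the long papers of the back row and short bars on the short papers of the front row, each lying down, in line with its paper and wholly on it. When they are all laid out, push the tray fully home by its handle, and leave the other things on the table where they are.

Things in the scene. Friction and masses are not known exactly. Their poses are not given: they have to be found in the camera images.
- tray (a joint): wooden tray, 257 mm deep (rack x), 360 mm wide (rack y), sliding in a fixed low rack; 0 = fully home (pushed away from the robot), 0.16 m = fully out, at a stop (pulled along the rack's -x, towards the robot). Slides with about 3 N, stays where left. Its floor is 20 mm above the table, its rim 10 mm higher
- tray_handle (a point): middle of the tray's handle, a dark steel bar 12 mm thick, 110 mm long along the rack's y, 50 mm above the table, 35 mm in front of the tray, free on both sides: pinch it from above, fingers closing along the rack's x. Axes as the rack's; moves with the tray
- rack: fixed aluminium rack; origin on the table, x along the tray's slide, away from the robot (in), y left along the rows, z up. Its wire shelf, 120 to 132 mm up (tins on it to 165 mm), covers x 159 to 301 mm, y within 205 mm; posts at y = +-195 mm. Tray out: all of it is clear of the shelf; tray home: the back (long) row is partly under it
- long_row (a point): middle of the tray's long row (back), on the tray floor, between four equal white papers, each 115 mm (x) by 54 mm (y), whose centres lie at y = -132, -44, 44 and 132 mm from this point. For long bars. Axes as the rack's; moves with the tray
- short_row (a point): middle of the tray's short row (front, 110 mm nearer the handle), on the tray floor, between four equal white papers, each 85 mm (x) by 54 mm (y), whose centres lie at y = -132, -44, 44 and 132 mm from this point. For short bars. Axes as the rack's; moves with the tray
- long0: long cream soap bar, 95 mm long (its x), 36 mm wide (its y), 32 mm thick (its z), about 110 g; origin at its centre. May be absent
- long1: long cream soap bar, 95 mm long (its x), 36 mm wide (its y), 32 mm thick (its z), about 110 g; origin at its centre. May be absent
- long2: long cream soap bar, 95 mm long (its x), 36 mm wide (its y), 32 mm thick (its z), about 110 g; origin at its centre. May be absent
- long3: long cream soap bar, 95 mm long (its x), 36 mm wide (its y), 32 mm thick (its z), about 110 g; origin at its centre. May be absent
- short0: short cream soap bar, 65 mm long (its x), 36 mm wide (its y), 32 mm thick (its z), about 75 g; origin at its centre. May be absent
- short1: short cream soap bar, 65 mm long (its x), 36 mm wide (its y), 32 mm thick (its z), about 75 g; origin at its centre. May be absent
- short2: short cream soap bar, 65 mm long (its x), 36 mm wide (its y), 32 mm thick (its z), about 75 g; origin at its centre. May be absent
- dish: small wooden soap bowl, 72 mm across and 34 mm high, standing among the bars; origin under its centre. To be left alone
- jar: amber jar with a steel cap, 72 mm across, 75 mm high; origin under its centre. To be left alone
- spatula: spatula lying on the right of the table, beside the rack; origin on it. To be left alone
Not all that is in view belongs to the job. What is shaped like the long2 but green or purple is not meant.

How it is judged:
On the way, in this order (a step that is already met when the one before it is completed fails the run):
1. the tray is pulled fully out (within 8 mm of its stop) (value of joint tray above 0.152 m), for 0.2 s.
2. every bar present lies at rest on a paper of its own length while the tray is out (value of joint tray above 0.14 m and x of long0 in the frame of long_row between -0.012 and 0.012 m and z of long0 in the frame of long_row between 0.01 and 0.026 m and angle between the x axis of each of long0, long1, long2, long3 and the x axis of long_row, either way round below 0.16 rad and (y of long0 in the frame of long_row between -0.143 and -0.121 m or y of long0 in the frame of long_row between -0.055 and -0.033 m or y of long0 in the frame of long_row between 0.033 and 0.055 m or y of long0 in the frame of long_row between 0.121 and 0.143 m) and x of long1 in the frame of long_row between -0.012 and 0.012 m and z of long1 in the frame of long_row between 0.01 and 0.026 m and (y of long1 in the frame of long_row between -0.143 and -0.121 m or y of long1 in the frame of long_row between -0.055 and -0.033 m or y of long1 in the frame of long_row between 0.033 and 0.055 m or y of long1 in the frame of long_row between 0.121 and 0.143 m) and x of long2 in the frame of long_row between -0.012 and 0.012 m and z of long2 in the frame of long_row between 0.01 and 0.026 m and (y of long2 in the frame of long_row between -0.143 and -0.121 m or y of long2 in the frame of long_row between -0.055 and -0.033 m or y of long2 in the frame of long_row between 0.033 and 0.055 m or y of long2 in the frame of long_row between 0.121 and 0.143 m) and x of long3 in the frame of long_row between -0.012 and 0.012 m and z of long3 in the frame of long_row between 0.01 and 0.026 m and (y of long3 in the frame of long_row between -0.143 and -0.121 m or y of long3 in the frame of long_row between -0.055 and -0.033 m or y of long3 in the frame of long_row between 0.033 and 0.055 m or y of long3 in the frame of long_row between 0.121 and 0.143 m) and x of short0 in the frame of short_row between -0.012 and 0.012 m and z of short0 in the frame of short_row between 0.01 and 0.026 m and angle between the x axis of each of short0, short1, short2 and the x axis of short_row, either way round below 0.16 rad and (y of short0 in the frame of short_row between -0.143 and -0.121 m or y of short0 in the frame of short_row between -0.055 and -0.033 m or y of short0 in the frame of short_row between 0.033 and 0.055 m or y of short0 in the frame of short_row between 0.121 and 0.143 m) and x of short1 in the frame of short_row between -0.012 and 0.012 m and z of short1 in the frame of short_row between 0.01 and 0.026 m and (y of short1 in the frame of short_row between -0.143 and -0.121 m or y of short1 in the frame of short_row between -0.055 and -0.033 m or y of short1 in the frame of short_row between 0.033 and 0.055 m or y of short1 in the frame of short_row between 0.121 and 0.143 m) and x of short2 in the frame of short_row between -0.012 and 0.012 m and z of short2 in the frame of short_row between 0.01 and 0.026 m and (y of short2 in the frame of short_row between -0.143 and -0.121 m or y of short2 in the frame of short_row between -0.055 and -0.033 m or y of short2 in the frame of short_row between 0.033 and 0.055 m or y of short2 in the frame of short_row between 0.121 and 0.143 m) and linear speed of each of long0, long1, long2, long3, short0, short1, short2 below 0.02 m/s), for 0.2 s.
3. the tray is pushed home (value of joint tray below 0.008 m), for 0.2 s.
At the end, for the whole second after the job is handed in: Tray home (joint under 8 mm); every bar present at rest on a paper of its own length: centre within 12 mm along and 11 mm across, long axis within 0.16 rad of the paper's, lying on a long side (centre 10 to 26 mm above the tray floor) (value of joint tray below 0.008 m and x of long0 in the frame of long_row between -0.012 and 0.012 m and z of long0 in the frame of long_row between 0.01 and 0.026 m and angle between the x axis of each of long0, long1, long2, long3 and the x axis of long_row, either way round below 0.16 rad and (y of long0 in the frame of long_row between -0.143 and -0.121 m or y of long0 in the frame of long_row between -0.055 and -0.033 m or y of long0 in the frame of long_row between 0.033 and 0.055 m or y of long0 in the frame of long_row between 0.121 and 0.143 m) and x of long1 in the frame of long_row between -0.012 and 0.012 m and z of long1 in the frame of long_row between 0.01 and 0.026 m and (y of long1 in the frame of long_row between -0.143 and -0.121 m or y of long1 in the frame of long_row between -0.055 and -0.033 m or y of long1 in the frame of long_row between 0.033 and 0.055 m or y of long1 in the frame of long_row between 0.121 and 0.143 m) and x of long2 in the frame of long_row between -0.012 and 0.012 m and z of long2 in the frame of long_row between 0.01 and 0.026 m and (y of long2 in the frame of long_row between -0.143 and -0.121 m or y of long2 in the frame of long_row between -0.055 and -0.033 m or y of long2 in the frame of long_row between 0.033 and 0.055 m or y of long2 in the frame of long_row between 0.121 and 0.143 m) and x of long3 in the frame of long_row between -0.012 and 0.012 m and z of long3 in the frame of long_row between 0.01 and 0.026 m and (y of long3 in the frame of long_row between -0.143 and -0.121 m or y of long3 in the frame of long_row between -0.055 and -0.033 m or y of long3 in the frame of long_row between 0.033 and 0.055 m or y of long3 in the frame of long_row between 0.121 and 0.143 m) and x of short0 in the frame of short_row between -0.012 and 0.012 m and z of short0 in the frame of short_row between 0.01 and 0.026 m and angle between the x axis of each of short0, short1, short2 and the x axis of short_row, either way round below 0.16 rad and (y of short0 in the frame of short_row between -0.143 and -0.121 m or y of short0 in the frame of short_row between -0.055 and -0.033 m or y of short0 in the frame of short_row between 0.033 and 0.055 m or y of short0 in the frame of short_row between 0.121 and 0.143 m) and x of short1 in the frame of short_row between -0.012 and 0.012 m and z of short1 in the frame of short_row between 0.01 and 0.026 m and (y of short1 in the frame of short_row between -0.143 and -0.121 m or y of short1 in the frame of short_row between -0.055 and -0.033 m or y of short1 in the frame of short_row between 0.033 and 0.055 m or y of short1 in the frame of short_row between 0.121 and 0.143 m) and x of short2 in the frame of short_row between -0.012 and 0.012 m and z of short2 in the frame of short_row between 0.01 and 0.026 m and (y of short2 in the frame of short_row between -0.143 and -0.121 m or y of short2 in the frame of short_row between -0.055 and -0.033 m or y of short2 in the frame of short_row between 0.033 and 0.055 m or y of short2 in the frame of short_row between 0.121 and 0.143 m) and linear speed of each of long0, long1, long2, long3, short0, short1, short2 below 0.02 m/s); the robot touches nothing.
It fails at once if one of the other things (dish, jar, spatula) is moved more than 40 mm (distance of any of dish, jar, spatula from where it was at the start of the episode above 0.04 m).
Of long0, long1, long2, long3 only 3 to 4 are there at a start; the rules pass over those that are not, and their reading is None.
Of short0, short1, short2 only 2 to 3 are there at a start; the rules pass over those that are not, and their reading is None.
At some moment in a run one of long0, long1, long2, long3, short0, short1, short2 may be knocked a few centimetres aside while the robot is not near it.
Once in a run the grip may slacken for a moment while it holds something.
It also fails if it takes over 210 s, if anything falls off the work surface, if the arm or the gripper's body presses on something with over 40 N, if the wrist force passes 120 N, or if a joint passes its speed limit or range.

## Robot

A 7-joint arm with a two-finger parallel gripper is mounted at the origin on the work surface. World frame = base frame: x ahead of the robot, y to its left, z up, the work surface at z = 0. Lengths are in m, angles in rad, forces in N, time in s.
With the tool pointing down it reaches from about 0.4 to 0.85 m from the base axis. Payload 4.4 kg.
Tool frame: the origin (TCP) lies at the very end of the fingers, on their centre line; the grasp point (between the pads) lies 19 mm behind it (bot.pinch_z is the distance from the TCP to the grasp point, in m); z points along the fingers, y is the line along which they close (so a half turn about z gives the same grasp; the last joint's range is limited). The gripper opens to 94 mm and grips with 3 to 60 N. Pads are 16 mm wide; open, the fingers measure 119 mm over their backs; the gripper's body (75 mm by 177 mm) begins 78 mm behind the grasp point.
Start: joints at [1.169, 0.628, 0.038, 1.517, -0.027, 0.996, -0.02], TCP at [0.214, -0.614, 0.205] pointing down, gripper open.
Joint ranges: [-3.06, 3.06], [-0.37, 2.12], [-1.25, 1.32], [0.18, 2.47], [-1.1, 4.24], [0.23, 1.98], [-2.94, 2.94]. Speed limits (rad/s): [2.57, 2.57, 3.14, 3.14, 3.14, 3.14, 3.14].

## Interface

Orientations are given as a rotation vector (axis times angle).
In Python, from bench import status, imaging, order, bot gives the robot as it stands.
- The arm moves only by the tool apply_moves, never from a script. Its argument "series" is a list of rows, each a list of 5 numbers: the shift along the tool's x, y, z in cm, then the turn about the tool's z in rad, then the finger opening in cm, from 0 to 9.4. A call has 1 to 10 rows; each row is the pose to reach, as a shift and turn from the pose commanded when the call began, along the tool's axes at that moment; what a row does not reach only later rows make up. A row lasts 1/10 s, in which the tool goes at most 50 mm and 8.59 degrees, less where a joint would pass 70% of its speed; a pose out of reach is approached as far as the arm can. A call with a gripper value outside its range is refused whole. The fingers move at their own pace and stop on an object; the grip force is fixed at half the most. Time passes only in rows, so rows that repeat a pose let the fingers close. It gives the time, the measured TCP pose, the force, the opening and the grip force at its end, in the units of the state.
- status.get_state(): the state, without advancing time (a new reading comes with each control period).
- imaging.grab_frame(name): name is "scene" or "top" or "wrist"; returns a dict with "color" (420x560x3 uint8, red, green, blue), "camera_matrix" (3x3 intrinsics, pixels), "k1" (the pictures are not rectified: a ray, as slopes to the right and down, at radius r is drawn at 1 + k1 r^2 times it, then the intrinsics apply), "rvec" (rotation vector, rad) and "tvec" (3), from world to camera coordinates, as OpenCV has them. Camera axes: x right, y down, z forward; pixel columns grow to the right and rows downward; lengths in m; the calibration is good to about 2 mm. A picture is of the moment at which its call begins. There is no depth.
- order.finish_job(): hands the job in; it is judged then, once.
The state is a dict: "t": time; "q": joint angles; "joint_velocities": joint speeds; "tau": joint torques, N m; "eef_pos": TCP position; "orientation": TCP orientation; "ft_force": force on the tool from outside, world axes, zero at the start; "moment": the same for the moment, N m; "finger_gap": finger opening in m; "grasp_force": force on a finger pad.
Only numpy, scipy, OpenCV 4.12 (cv2) and the standard library are available. Lean on these libraries where they do the work, as an engineer would, in place of code of your own. Each camera call takes 0.05 s, during which the arm holds its last target. There are 200 camera calls.

## Working session

There is one attempt and no reset: what is moved stays moved. The work goes in short steps, Python scripts to look and compute and a tool call to move; the robot and the scene stay as the last step left them, time stands still between calls to the robot, and variables do not carry over. Pictures are saved under pics/ and viewed, at most 14 in all, crops included, and the job is handed in when it is done.

Besides the shell and the picture viewer there is one more tool, called by a JSON object that holds its "name" and its "arguments", one argument or row to a line. apply_moves: Moves the arm, as the interface text tells. Its arguments: {"type":"object","properties":{"series":{"type":"array"}},"required":["series"]}

```bash
ls; mkdir -p pics; python3 - <<'E'
from bench import status, imaging, bot
import cv2
print(status.get_state())
for n in ("top","scene"):
    f=imaging.grab_frame(n); cv2.imwrite(f"pics/{n}0.png",f["color"][:,:,::-1]); print(n,f["camera_matrix"].tolist(),f["k1"],f["rvec"],f["tvec"])
E
```

```text
pics
{'t': 0.0, 'q': array([ 1.16918763,  0.62935075,  0.03846797,  1.51834733, -0.02698626,
        0.99629729, -0.01998343]), 'joint_velocities': array([ 0.00058101, -0.00125253,  0.00098785,  0.00028893,  0.00047732,
       -0.00050517, -0.00057377]), 'tau': array([ 1.84084588e-04, -5.49737084e+01,  1.14331115e+00, -1.86633199e+01,
       -5.22705156e-02,  2.38759612e-02,  1.84265255e-04]), 'eef_pos': array([ 0.21398643, -0.61306556,  0.20455823]), 'orientation': array([-3.09558970e+00, -5.24708586e-01,  5.73787463e-04]), 'ft_force': array([ 0.52180589, -0.3486593 ,  0.56909314]), 'moment': array([0.08713145, 0.00530492, 0.02135566]), 'grasp_force': 0.0, 'finger_gap': 0.09428430034021022}
top [[497.4722733328606, 0.0, 280.96204735259664], [0.0, 497.4722733328606, 210.16300718255272], [0.0, 0.0, 1.0]] -0.06708863773479658 [ 2.15615617 -2.12946622  0.20066849] [0.0451364  0.61751061 1.43228782]
scene [[486.398712969254, 0.0, 282.363165104971], [0.0, 486.398712969254, 210.0712949870934], [0.0, 0.0, 1.0]] -0.10699307053102024 [ 2.15456658  0.89669084 -0.4176729 ] [-0.47306662 -0.20106975  1.7316022 ]
```

View pics/top0.png

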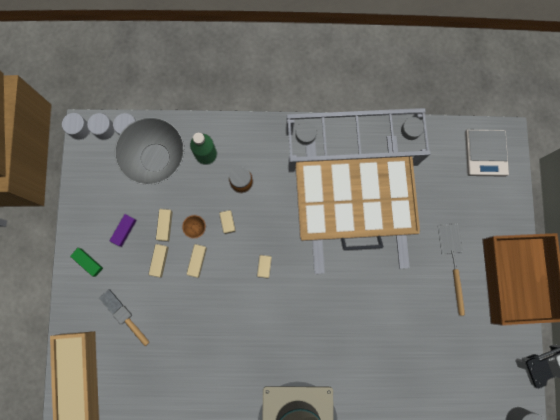

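View pics/scene0.png

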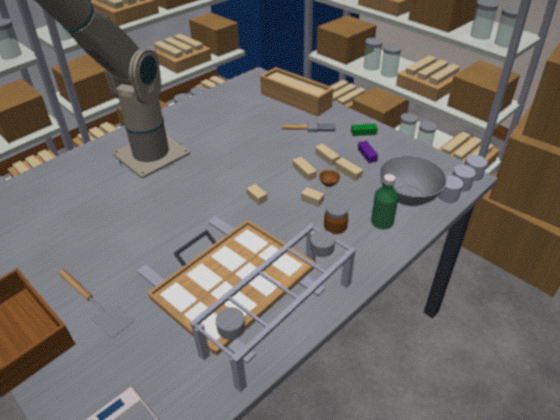

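```bash
cat > h.py <<'E'
import numpy as np, cv2
from scipy.spatial.transform import Rotation as R
from bench import status, imaging
def world(f,px,z):
    px=np.asarray(px,float).reshape(-1,1,2)
    n=cv2.undistortPoints(px,f["camera_matrix"],np.array([f["k1"],0,0,0.]))[:,0]
    Rm=cv2.Rodrigues(np.asarray(f["rvec"],float))[0]; c=-Rm.T@np.ravel(f["tvec"])
    d=np.c_[n,np.ones(len(n))]@Rm
    return (c+d*((z-c[2])/d[:,2])[:,None])[:,:2]
def pose():
    s=status.get_state(); Rm=R.from_rotvec(s["orientation"]).as_matrix()
    return s["eef_pos"],Rm,s
def to(x,y,z,yaw=None,sym=True):
    """shift (cm, tool axes) and turn to bring TCP to xyz, tool-x at world angle yaw (mod pi)"""
    p,Rm,s=pose(); d=Rm.T@(np.array([x,y,z])-p)*100
    phi=np.arctan2(Rm[1,0],Rm[0,0]); t=0
    if yaw is not None: t=(phi-yaw+np.pi/2)%np.pi-np.pi/2
    print("shift",d.round(2),"turn",round(t,3),"alt",round(t-np.sign(t)*np.pi,3),"q7",s["q"][6].round(2),"dist",np.linalg.norm(d).round(1))
def rects(f,mask,z,amin,scale=2000):
    """component minAreaRect in world at height z"""
    n,l,st,c=cv2.connectedComponentsWithStats(mask.astype(np.uint8))
    out=[]
    for i in range(1,n):
        if st[i,4]<amin: continue
        k=cv2.findContours((l==i).astype(np.uint8),cv2.RETR_EXTERNAL,cv2.CHAIN_APPROX_NONE)[0][0][:,0]
        w=world(f,k,z); (cx,cy),(a,b),_=r=cv2.minAreaRect((w*scale).astype(np.float32))
        bx=cv2.boxPoints(r); e=max(bx[1]-bx[0],bx[2]-bx[1],key=np.linalg.norm)
        out.append((np.array([cx,cy])/scale,sorted([a/scale,b/scale]),np.arctan2(e[1],e[0])%np.pi,c[i].round(),st[i,4]))
    return out
def cream(f):
    h=cv2.cvtColor(f["color"],cv2.COLOR_RGB2HSV).astype(int)
    return (h[...,0]>14)&(h[...,0]<32)&(h[...,1]>50)&(h[...,1]<160)&(h[...,2]>130)
def white(f):
    h=cv2.cvtColor(f["color"],cv2.COLOR_RGB2HSV).astype(int)
    return (h[...,1]<40)&(h[...,2]>165)
E
python3 - <<'E'
from h import *
f=imaging.grab_frame("top")
for px in [(164,225),(197,261),(228,222),(265,266),(313,184),(318,218),(194,227)]: print(px,cv2.cvtColor(f["color"],cv2.COLOR_RGB2HSV)[px[1],px[0]])
print("cream")
for r in rects(f,cream(f),.032,60): print(*r)
print("white")
for r in rects(f,white(f),.02,100): print(*r)
print("handle",world(f,[(343,248),(381,248),(344,237),(379,236)],.05))
c=cv2.resize(f["color"][205:285,60:290],None,fx=3.4,fy=3.4,interpolation=cv2.INTER_CUBIC)
cv2.imwrite("pics/c1.png",c[:,:,::-1])
E
```

```text
(164, 225) [ 22  68 194]
(197, 261) [ 22  69 195]
(228, 222) [ 22  69 196]
(265, 266) [ 22  70 198]
(313, 184) [ 42   6 209]
(318, 218) [ 50   4 210]
(194, 227) [ 14 158 132]
cream
[0.85929163 0.91297083] [0.040132545471191404, 0.3776859741210937] 0.07598022 [  8. 121.] 828
[ 0.66335229 -0.17954187] [0.24136483764648436, 0.3651427307128906] 1.6388154 [356. 199.] 4529
[0.57193878 0.40651257] [0.03536965560913086, 0.09346395111083984] 3.0785751 [163. 224.] 363
[0.58418439 0.21478493] [0.03530599212646485, 0.06336854553222657] 0.22521907 [227. 221.] 246
[0.46454413 0.41802182] [0.034767120361328126, 0.0932053451538086] 2.9674993 [157. 260.] 366
[0.46573419 0.30349744] [0.03502835845947266, 0.09231421661376953] 2.9176826 [196. 260.] 370
[0.45128442 0.10135586] [0.03461293411254883, 0.06315020370483398] 3.034607 [264. 266.] 248
[ 0.37981549 -0.48512341] [0.012488062858581544, 0.13724102783203124] 0.09475663 [460. 292.] 183
[0.25682352 0.4699837 ] [0.015092504501342774, 0.09385549926757812] 0.7340677 [137. 331.] 168
[0.12304305 0.66181775] [0.1049183578491211, 0.2445266876220703] 0.0995311
[... 305 characters left out ...]
.] 622
[ 0.70769025 -0.04451763] [0.053727256774902345, 0.11413967895507812] 0.06777999 [313. 184.] 631
[ 0.71351727 -0.13224103] [0.05352985763549805, 0.11482865142822266] 0.06853044 [341. 182.] 628
[ 0.61599225 -0.31574545] [0.053451393127441404, 0.08438329315185547] 0.06780349 [401. 214.] 467
[ 0.60395959 -0.13990549] [0.05383111572265625, 0.08447721862792969] 0.0692079 [344. 217.] 480
[ 0.61010522 -0.22778531] [0.05365535354614258, 0.08483849334716796] 0.06782567 [372. 215.] 480
[ 0.59811041 -0.05172868] [0.05475520324707031, 0.08312116241455078] 0.014511757 [315. 219.] 488
handle [[ 0.50619566 -0.13199765]
 [ 0.50743631 -0.24541001]
 [ 0.53896298 -0.13527619]
 [ 0.54320507 -0.24015406]]
```

View pics/c1.png

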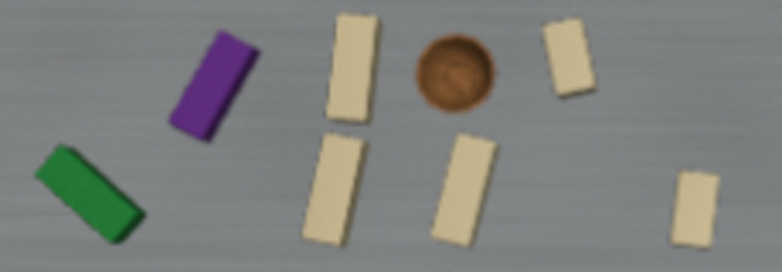

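```bash
python3 -c "
from h import *
to(.503,-.190,.13,1.638)"
```

```text
shift [ 41.23 -30.43   7.52] turn -1.302 alt 1.839 q7 -0.02 dist 51.8
```

{"name": "apply_moves", "arguments": {
  "series": [
    [41.2,-30.4,7.5,-1.3,3.4],
    [41.2,-30.4,7.5,-1.3,3.4],
    [41.2,-30.4,7.5,-1.3,3.4],
    [41.2,-30.4,7.5,-1.3,3.4],
    [41.2,-30.4,7.5,-1.3,3.4],
    [41.2,-30.4,7.5,-1.3,3.4],
    [41.2,-30.4,7.5,-1.3,3.4],
    [41.2,-30.4,7.5,-1.3,3.4],
    [41.2,-30.4,7.5,-1.3,3.4],
    [41.2,-30.4,7.5,-1.3,3.4]
  ]
}}

```text
t: 1.15
eef_pos: [0.494, -0.2037, 0.1326]
orientation: [-2.146, -2.294, -0.0]
ft_force: [0.8, -0.2, -0.0]
finger_gap: 0.0345
grasp_force: 0.0
```

```bash
python3 - <<'E'
from h import *
f=imaging.grab_frame("wrist"); cv2.imwrite("pics/w1.png",f["color"][:,:,::-1])
p,Rm,s=pose(); print(p,np.arctan2(Rm[1,0],Rm[0,0]),s["q"])
to(.503,-.190,.033,1.638)
# predicted pixels of handle & tcp-projected
def prj(P): return cv2.projectPoints(np.array(P,float),np.asarray(f["rvec"],float),np.ravel(f["tvec"]),f["camera_matrix"],np.array([f["k1"],0,0,0]))[0][:,0].round()
print(prj([(.503,-.19,.05),(.503+.055*-.0674,-.19+.055*.9977,.05),(p[0],p[1],.05)]))
E
```

```text
[ 0.49997196 -0.19295381  0.13222503] 1.648012364439878 [ 0.52739303  0.57859073 -0.30668192  1.90727791  0.24925843  0.68985483
  0.15201042]
shift [0.2  0.27 9.93] turn 0.01 alt -3.132 q7 0.15 dist 9.9
[[291. 206.]
 [292. 142.]
 [288. 209.]]
```

View pics/w1.png

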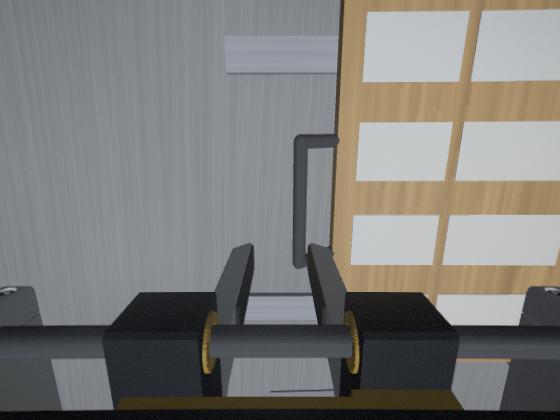

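{"name": "apply_moves", "arguments": {
  "series": [
    [0.2,1.0,3,0.01,3.4],
    [0.2,1.0,5,0.01,3.4],
    [0.2,1.0,5,0.01,3.4],
    [0.2,1.0,5,0.01,3.4]
  ]
}}

```text
t: 1.6
eef_pos: [0.5028, -0.2028, 0.0831]
orientation: [-2.159, -2.281, 0.001]
ft_force: [0.6, -0.0, -0.1]
finger_gap: 0.0341
grasp_force: 0.0
```

```bash
python3 - <<'E'
from h import *
f=imaging.grab_frame("wrist")
print(pose()[0]); c=f["color"][200,:,:].sum(1); print(world(f,[(300,204)],.05)); print([ (i,int(v)) for i,v in enumerate(c) if 270<i<340][::3]); 
to(.511,-.190,.033,1.638)
cv2.imwrite("pics/w2.png",f["color"][:,:,::-1])
E
```

```text
[ 0.50331582 -0.20303623  0.08366624]
[[ 0.51542494 -0.17549261]]
[(271, 429), (274, 433), (277, 434), (280, 433), (283, 209), (286, 204), (289, 229), (292, 232), (295, 224), (298, 202), (301, 433), (304, 442), (307, 440), (310, 433), (313, 425), (316, 421), (319, 428), (322, 440), (325, 439), (328, 429), (331, 195), (334, 306), (337, 431)]
shift [1.26 0.83 5.07] turn -0.013 alt 3.129 q7 0.11 dist 5.3
```

```bash
python3 - <<'E'
from h import *
f=imaging.grab_frame("wrist")
c=f["color"].sum(2).astype(int)
for r in (170,190,210,230):
    d=np.where(c[r,260:325]<330)[0]+260; print(r,d.min(),d.max(),world(f,[(d.mean(),r)],.05))
to(.511,-.190,.033,1.638)
E
```

```text
170 282 298 [[ 0.50733276 -0.15193621]]
190 282 298 [[ 0.5082264  -0.16610732]]
210 282 298 [[ 0.50915196 -0.18080043]]
230 283 298 [[ 0.51047962 -0.19601831]]
shift [1.28 0.81 5.1 ] turn -0.013 alt 3.129 q7 0.11 dist 5.3
```

{"name": "apply_moves", "arguments": {
  "series": [
    [1.3,0.7,0,-0.01,3.4],
    [1.3,0.7,0,-0.01,3.4],
    [1.3,0.7,3,-0.01,3.4],
    [1.3,0.7,5.1,-0.01,3.4],
    [1.3,0.7,5.1,-0.01,3.4],
    [1.3,0.7,5.1,-0.01,0],
    [1.3,0.7,5.1,-0.01,0],
    [1.3,0.7,5.1,-0.01,0],
    [1.3,0.7,5.1,-0.01,0],
    [1.3,0.7,5.1,-0.01,0]
  ]
}}

```text
t: 2.7
eef_pos: [0.5101, -0.1894, 0.0331]
orientation: [2.147, 2.291, 0.001]
ft_force: [-0.7, -0.2, 6.0]
finger_gap: 0.0109
grasp_force: 30.0
```

{"name": "apply_moves", "arguments": {
  "series": [
    [0,-2,0,0,0],
    [0,-4,0,0,0],
    [0,-6,0,0,0],
    [0,-8,0,0,0],
    [0,-10,0,0,0],
    [0,-12,0,0,0],
    [0,-14,0,0,0],
    [0,-15,0,0,0],
    [0,-15.7,0,0,0],
    [0,-15.7,0,0,0]
  ]
}}

```text
t: 3.7
eef_pos: [0.3821, -0.2004, 0.0352]
orientation: [2.11, 2.284, 0.038]
ft_force: [61.7, 6.2, -38.6]
finger_gap: 0.0683
grasp_force: 30.0
```

```bash
python3 - <<'E'
from h import *
f=imaging.grab_frame("top")
w=rects(f,white(f),.02,100)
for r in w: print(*r)
print({k:v for k,v in pose()[2].items() if k in("q","ft_force","eef_pos","finger_gap","grasp_force")})
g=imaging.grab_frame("wrist")
cv2.imwrite("pics/tw.png",np.hstack([cv2.resize(f["color"],(400,300)),cv2.resize(g["color"],(400,300))])[:,:,::-1])
E
```

```text
[0.89244696 0.71189581] [0.057621212005615235, 0.05956414031982422] 0.09393882 [ 72. 123.] 235
[0.8925542  0.63186694] [0.0572448959350586, 0.059891315460205076] 0.07723883 [ 98. 123.] 242
[0.90029425 0.5576283 ] [0.04096235656738281, 0.060076297760009764] 2.3296943 [122. 122.] 172
[ 0.79697107 -0.15049567] [0.007117833614349365, 0.16649844360351562] 1.6434712 [347. 156.] 108
[ 0.76916882 -0.60258929] [0.04374242401123047, 0.12636779022216796] 1.566064 [489. 167.] 391
[ 0.62605103 -0.31506842] [0.05346128082275391, 0.11475581359863281] 0.06744756 [400. 211.] 633
[ 0.61386597 -0.1394727 ] [0.05433353805541992, 0.11453359985351562] 0.068831004 [344. 214.] 653
[ 0.61985181 -0.22698486] [0.05391516494750977, 0.11459153747558594] 0.0675264 [372. 212.] 646
[ 0.60785077 -0.05146791] [0.05400997543334961, 0.11449748229980469] 0.0683764 [315. 215.] 655
[ 0.51663342 -0.32271347] [0.05346092987060547, 0.08506797790527344] 0.06072812 [404. 246.] 483
[ 0.51477545 -0.23404456] [0.05338881301879883, 0.07601724243164062] 0.055383444 [375. 246.] 439
[ 0.49788867 -0.05884409] [0.053869403839111325, 0.08441153717041015] 0.07358424 [317. 251.] 500
[ 0.50431363 -0.14663641] [0.053914581298828125, 0.08490259552001952] 0.07108525 [346. 250.] 500
{'q': array([ 0.60098055,  0.65030067, -0.2475037 ,  2.2783565 ,  0.63207745,
        0.23217638, -0.13150702]), 'eef_pos': array([ 0.38277931, -0.20041633,  0.03522577]), 'ft_force': array([ 62.20848173,   6.12241383, -38.50408342]), 'grasp_force': 29.97886598110199, 'finger_gap': 0.06645985844189756}
```

View pics/tw.png

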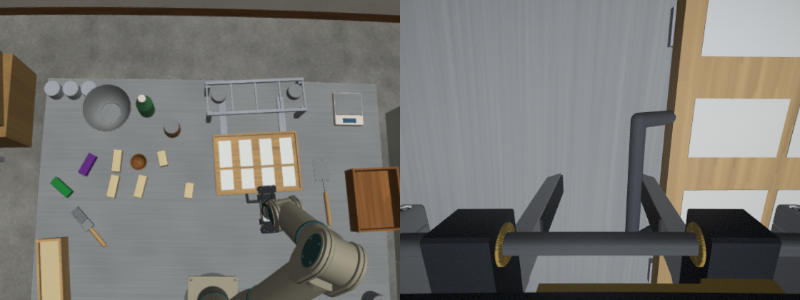

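{"name": "apply_moves", "arguments": {
  "series": [
    [0,0.5,0,0,0],
    [0,1,0,0,0],
    [0,1.5,0,0,0],
    [0,1.5,0,0,0],
    [0,1.5,0,0,0]
  ]
}}

```text
t: 4.3
eef_pos: [0.4102, -0.198, 0.0365]
orientation: [2.097, 2.267, 0.077]
ft_force: [64.0, 3.3, -41.2]
finger_gap: 0.0124
grasp_force: 30.0
```

```bash
cat > tr.py <<'E'
from h import *
f=imaging.grab_frame("top")
w=[r for r in rects(f,white(f),.02,100) if abs(r[1][0]-.054)<.003 and abs(r[1][1]-.1145)<.003]
L0=np.array([.71655,-.17633]);ux=np.array([.9977,.0674]);uy=np.array([-.0674,.9977])
for r in w: print("paper d",((L0-r[0])@ux).round(4),"y",((r[0]-L0)@uy).round(4))
for r in rects(f,cream(f),.032,60):
    if r[1][0]<.045 and r[1][1]<.11 and r[1][0]>.03: print("bar",r[0].round(4),r[1],round(r[2],3))
p,Rm,s=pose();print(p.round(4),np.arctan2(Rm[1,0],Rm[0,0]).round(3),s["ft_force"].round(1),s["q"].round(2),s["finger_gap"],s["t"])
E
python3 tr.py
```

```text
paper d 0.0996 y -0.1323
paper d 0.1 y 0.0438
paper d 0.0999 y -0.044
paper d 0.1 y 0.1317
bar [0.5718 0.4064] [0.03524909973144531, 0.09367700958251954] 3.076
bar [0.5842 0.2148] [0.035334636688232425, 0.0634456787109375] 0.221
bar [0.4645 0.418 ] [0.03478477478027344, 0.09319550323486328] 2.967
bar [0.4657 0.3036] [0.03539000701904297, 0.09241875457763672] 2.93
bar [0.4513 0.1016] [0.03429348373413086, 0.06307942962646484] 3.031
[ 0.4106 -0.198   0.0366] 1.649 [ 62.4   3.2 -40.7] [ 0.6   0.66 -0.27  2.24  0.62  0.23 -0.13] 0.011327817473982772 4.35
```

{"name": "apply_moves", "arguments": {
  "series": [
    [0,0,0,0,3.4],
    [0,0,0,0,3.4],
    [0,0,0,0,3.4],
    [0,0,-3,0,3.4],
    [0,0,-6,0,3.4],
    [0,0,-10,0,3.4],
    [0,0,-12,0,3.4],
    [0,0,-12,0,3.4],
    [0,0,-12,0,3.4]
  ]
}}

```text
t: 5.25
eef_pos: [0.3676, -0.1988, 0.1521]
orientation: [2.148, 2.291, -0.0]
ft_force: [-0.7, 0.3, 0.1]
finger_gap: 0.0342
grasp_force: 0.0
```

```bash
python3 tr.py; cat > kin.py <<'E'
from h import *
from scipy.optimize import least_squares
s=status.get_state()
D=[([1.16918763,.62935075,.03846797,1.51834733,-.02698626,.99629729,-.01998343],[.21398643,-.61306556,.20455823]),
([.52739303,.57859073,-.30668192,1.90727791,.24925843,.68985483,.15201042],[.49997196,-.19295381,.13222503]),
([.60098055,.65030067,-.2475037,2.2783565,.63207745,.23217638,-.13150702],[.38277931,-.20041633,.03522577]),
(list(s["q"]),list(s["eef_pos"]))]
def fk(q,p,sg):
    H,L1,L2,T=p[:4]
    A=lambda ax,a:R.from_euler(ax,a)
    r1=A("z",sg[0]*q[0])*A("y",q[1]); r2=r1*A("z",sg[1]*q[2])*A("y",q[3]); r3=r2*A("z",sg[2]*q[4])*A("y",q[5])
    return np.array([0,0,H])+r1.apply([0,0,L1])+r2.apply([0,0,L2])+r3.apply([0,0,T]), r3.apply([0,0,1])
if __name__=="__main__":
    import itertools
    for sg in itertools.product([-1],[1,-1],[1,-1]):
        fun=lambda p:np.concatenate([np.r_[(fk(q,p,sg)[0]-np.array(x)),0.2*(fk(q,p,sg)[1][:2])] for q,x in D])
        o=least_squares(fun,[.3,.4,.4,.2]); print(sg,o.x.round(4),o.cost, fun(o.x).round(3)[:20])
E
python3 kin.py
```

```text
paper d 0.0996 y -0.1323
paper d 0.0999 y 0.0438
paper d 0.0998 y -0.044
paper d 0.1 y 0.1318
bar [0.5718 0.4066] [0.03547388076782226, 0.09370132446289063] 3.079
bar [0.5842 0.2148] [0.035334636688232425, 0.0634456787109375] 0.221
bar [0.4645 0.418 ] [0.03478477478027344, 0.09319550323486328] 2.967
bar [0.4657 0.3034] [0.03532582855224609, 0.09231421661376953] 2.918
bar [0.4511 0.1014] [0.03417617416381836, 0.06362093734741212] 3.042
[ 0.3671 -0.1985  0.1515] 1.635 [ 0.9 -0.6 -0.2] [ 0.83  0.44 -0.54  2.18  0.39  0.62  0.07] 0.033813343295042035 5.3
(-1, 1, 1) [-5.4252  1.0127 -0.0148 -4.6982] 0.021936595596247135 [ 0.017  0.068 -0.105 -0.     0.    -0.009 -0.041 -0.    -0.001 -0.002
  0.036  0.029  0.054  0.004 -0.007 -0.076 -0.112  0.051  0.     0.   ]
(-1, 1, -1) [-0.6535  0.6177  0.2684 -0.4987] 0.01544375955162875 [ 0.005  0.065 -0.007  0.008  0.004 -0.003 -0.008 -0.002 -0.045 -0.045
  0.027  0.03   0.022 -0.035 -0.045  0.004 -0.097 -0.014 -0.083 -0.02 ]
(-1, -1, 1) [-0.1226  0.5846  0.3619 -0.0464] 0.007851350598639164 [ 0.028  0.013 -0.006 -0.009 -0.003  0.003  0.003  0.     0.017  0.061
 -0.002  0.005  0.003  0.029  0.049  0.003 -0.004  0.002  0.027  0.081]
(-1, -1, -1) [-0.5552  0.621   0.3357 -0.4261] 0.0006946882672026505 [ 0.027  0.012 -0.015 -0.     0.     0.006  0.005  0.001  0.001  0.001
 -0.001  0.004  0.006  0.008 -0.001  0.005  0.004  0.008 -0.     0.   ]
```

```bash
python3 -c "
from h import *
to(.484,-.221,.15,1.638);to(.484,-.221,.036,1.638)"
```

```text
shift [-3.   11.52  0.14] turn -0.003 alt 3.139 q7 0.07 dist 11.9
shift [-3.   11.53 11.54] turn -0.003 alt 3.139 q7 0.07 dist 16.6
```

{"name": "apply_moves", "arguments": {
  "series": [
    [-1.5,4,0,0,9.4],
    [-3,8,0,0,9.4],
    [-3,11.5,0,0,9.4],
    [-3,11.5,0,0,9.4],
    [-3,11.5,3,0,9.4],
    [-3,11.5,6,0,9.4],
    [-3,11.5,6,0,9.4],
    [-3,11.5,6,0,9.4]
  ]
}}

```text
t: 6.1
eef_pos: [0.4831, -0.2203, 0.0913]
orientation: [-2.145, -2.291, 0.002]
ft_force: [-0.2, -0.3, 1.1]
finger_gap: 0.0924
grasp_force: 0.0
```

```bash
python3 - <<'E'
from h import *
to(.484,-.221,.036,1.638)
f=imaging.grab_frame("wrist");cv2.imwrite("pics/w3.png",f["color"][:,:,::-1])
E
```

```text
shift [-0.09  0.1   5.53] turn -0.002 alt 3.14 q7 -0.02 dist 5.5
```

View pics/w3.png

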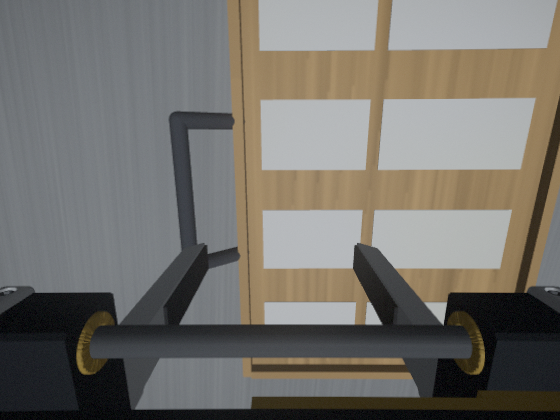

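{"name": "apply_moves", "arguments": {
  "series": [
    [1.4,0.1,0,0,9.4],
    [1.4,0.1,2,0,9.4],
    [1.4,0.1,4,0,9.4],
    [1.4,0.1,5.4,0,9.4],
    [1.4,0.1,5.4,0,9.4],
    [1.4,0.1,5.4,0,9.4]
  ]
}}

```text
t: 6.75
eef_pos: [0.4852, -0.2062, 0.039]
orientation: [2.147, 2.293, 0.001]
ft_force: [0.3, 0.1, 0.0]
finger_gap: 0.0942
grasp_force: 0.0
```

{"name": "apply_moves", "arguments": {
  "series": [
    [0,-1,0,0,9.4],
    [0,-2,0,0,9.4],
    [0,-3,0,0,9.4],
    [0,-4,0,0,9.4],
    [0,-5,0,0,9.4],
    [0,-6,0,0,9.4],
    [0,-6.6,0,0,9.4],
    [0,-6.6,0,0,9.4],
    [0,-6.6,0,0,9.4]
  ]
}}

```text
t: 7.65
eef_pos: [0.4682, -0.2071, 0.0485]
orientation: [2.087, 2.257, 0.1]
ft_force: [60.4, 7.4, -7.8]
finger_gap: 0.0817
grasp_force: 22.6
```

```bash
python3 tr.py
```

```text
paper d 0.0996 y -0.1323
paper d 0.1 y 0.0438
paper d 0.0986 y -0.044
paper d 0.1 y 0.1318
bar [0.5716 0.4066] [0.03547388076782226, 0.09370124816894532] 3.079
bar [0.5842 0.2148] [0.035334636688232425, 0.0634456787109375] 0.221
bar [0.4645 0.4179] [0.035039447784423826, 0.09325820922851563] 2.97
bar [0.4657 0.3036] [0.03539000701904297, 0.09241875457763672] 2.93
bar [0.4513 0.1016] [0.03429348373413086, 0.06307942962646484] 3.031
[ 0.4684 -0.207   0.0485] 1.649 [60.6  7.  -7.8] [ 0.64  0.68 -0.37  2.11  0.59  0.36 -0.11] 0.08209543977970345 7.7
```

{"name": "apply_moves", "arguments": {
  "series": [
    [0,2,0,0,9.4],
    [0,4,0,0,9.4],
    [0,6.2,0,0,9.4],
    [0,6.2,0,0,9.4],
    [0,6.2,-4,0,9.4],
    [0,6.2,-8,0,9.4],
    [0,6.2,-12,0,9.4],
    [0,9,-14,0,9.4],
    [0,12,-14,0,9.4],
    [0,12,-14,0,9.4]
  ]
}}

```text
t: 8.7
eef_pos: [0.5401, -0.2032, 0.1789]
orientation: [2.146, 2.291, 0.003]
ft_force: [-0.0, -0.4, -0.1]
finger_gap: 0.0942
grasp_force: 0.0
```

```bash
python3 - <<'E'
from h import *
print(pose()[0])
f=imaging.grab_frame("top");g=imaging.grab_frame("scene");w=imaging.grab_frame("wrist")
def crop(im,r,c,h,w_): return cv2.resize(im[r:r+h,c:c+w_],(400,300),interpolation=cv2.INTER_CUBIC)
o=np.vstack([np.hstack([crop(f["color"],170,260,135,180),crop(g["color"],180,110,150,200)]),np.hstack([crop(w["color"],0,0,420,560),crop(g["color"],200,120,90,120)])])
cv2.imwrite("pics/blk.png",o[:,:,::-1])
E
```

```text
[ 0.54013491 -0.20324712  0.17885553]
```

View pics/blk.png

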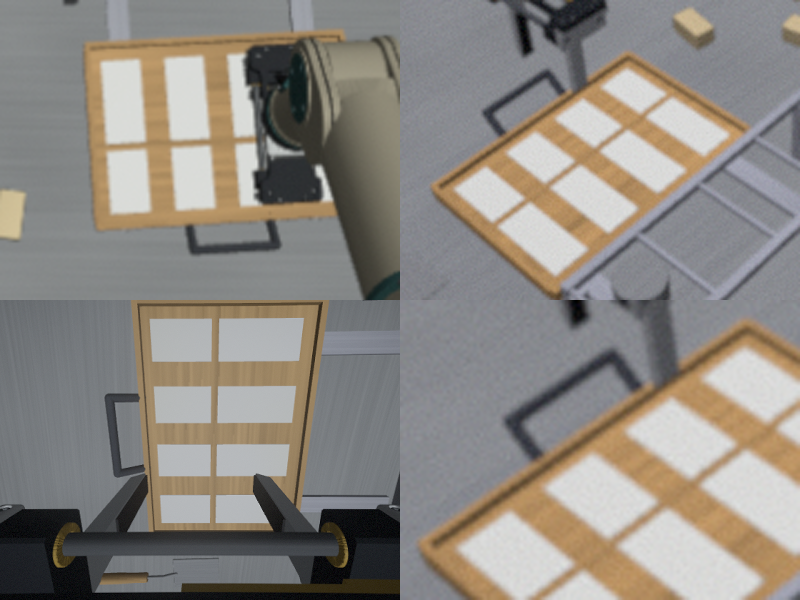

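```bash
python3 -c "
from h import *
to(.5718,.4065,.12,3.078)"
```

```text
shift [60.66  7.58  5.68] turn -1.443 alt 1.699 q7 0.02 dist 61.4
```

{"name": "apply_moves", "arguments": {
  "series": [
    [4.5,0.6,0,-0.11,5.6],
    [9,1.2,0,-0.22,5.6],
    [13.5,1.7,0,-0.33,5.6],
    [18,2.3,0,-0.44,5.6],
    [22.5,2.8,0,-0.55,5.6],
    [27,3.4,0,-0.66,5.6],
    [31.5,3.9,0,-0.77,5.6],
    [36,4.5,0,-0.88,5.6],
    [40.5,5.1,0,-0.99,5.6],
    [45,5.6,0,-1.1,5.6]
  ]
}}

```text
t: 9.85
eef_pos: [0.5638, 0.2488, 0.1772]
orientation: [-0.627, -3.078, 0.005]
ft_force: [0.7, -0.8, -0.0]
finger_gap: 0.0561
grasp_force: 0.0
```

```bash
python3 -c "
from h import *
print(pose()[0]);to(.5718,.4065,.12,3.078)"
```

```text
[0.5637678  0.2488176  0.17720862]
shift [ 5.43 14.85  5.67] turn -0.338 alt 2.803 q7 0.19 dist 16.8
```

{"name": "apply_moves", "arguments": {
  "series": [
    [1.4,3.8,0,-0.1,5.6],
    [2.8,7.6,0,-0.2,5.6],
    [4.2,11.4,2,-0.3,5.6],
    [5.4,14.8,4,-0.34,5.6],
    [5.4,14.8,5.7,-0.34,5.6],
    [5.4,14.8,5.7,-0.34,5.6],
    [5.4,14.8,5.7,-0.34,5.6]
  ]
}}

```text
t: 10.55
eef_pos: [0.5741, 0.4038, 0.1205]
orientation: [-0.106, -3.139, 0.005]
ft_force: [0.6, 0.2, -0.1]
finger_gap: 0.0561
grasp_force: 0.0
```

```bash
cat > wr.py <<'E'
from h import *
import sys
f=imaging.grab_frame("wrist")
p,Rm,s=pose()
def prj(P): return cv2.projectPoints(np.array(P,float),np.asarray(f["rvec"],float),np.ravel(f["tvec"]),f["camera_matrix"],np.array([f["k1"],0,0,0]))[0][:,0].round()
for r in rects(f,cream(f),.032,800): print(r[0].round(4),np.round(r[1],4),round(r[2],3),r[3],r[4])
print(p.round(4),s["q"].round(2),"gap",s["finger_gap"].round(4))
E
python3 wr.py;python3 -c "
from h import *
to(.5718,.4065,.006,3.078)"
```

```text
shift [ 0.32  0.22 11.55] turn -0.004 alt 3.137 q7 0.33 dist 11.6Traceback (most recent call last):
  File "wr.py", line 7, in <module>
    print(p.round(4),s["q"].round(2),"gap",s["finger_gap"].round(4))
                                           ^^^^^^^^^^^^^^^^^^^^^
AttributeError: 'float' object has no attribute 'round'
```

{"name": "apply_moves", "arguments": {
  "series": [
    [0.3,0.2,3,0,5.6],
    [0.3,0.2,7,0,5.6],
    [0.3,0.2,10,0,5.6],
    [0.3,0.2,11.5,0,5.6],
    [0.3,0.2,11.5,0,5.6],
    [0.3,0.2,11.5,0,0],
    [0.3,0.2,11.5,0,0],
    [0.3,0.2,11.5,0,0],
    [0.3,0.2,11.5,0,0],
    [0.3,0.2,11.5,0,0]
  ]
}}

```text
t: 11.6
eef_pos: [0.5719, 0.4097, 0.008]
orientation: [0.104, 3.138, 0.002]
ft_force: [-0.6, -0.5, 6.3]
finger_gap: 0.0357
grasp_force: 30.0
```

{"name": "apply_moves", "arguments": {
  "series": [
    [0,0,-3,0,0],
    [0,0,-7,0,0],
    [0,0,-11,0,0],
    [0,0,-11,0,0],
    [0,0,-11,0,0]
  ]
}}

```text
t: 12.1
eef_pos: [0.5714, 0.409, 0.1171]
orientation: [0.103, 3.138, 0.001]
ft_force: [0.1, -0.9, -0.9]
finger_gap: 0.0361
grasp_force: 30.0
```

```bash
sed -i 's/s\["finger_gap"\].round(4)/s["finger_gap"]/' wr.py; python3 -c "
from h import *
print(pose()[0],pose()[2]['finger_gap']);to(.608,-.0514,.12,.0675)"
```

```text
[0.57137513 0.40900672 0.11709576] 0.036058355034157885
shift [ -6.68 -45.7   -0.31] turn -0.133 alt 3.008 q7 0.32 dist 46.2
```

{"name": "apply_moves", "arguments": {
  "series": [
    [-0.7,-4.6,0,-0.02,0],
    [-1.4,-9.2,0,-0.04,0],
    [-2.1,-13.8,0,-0.06,0],
    [-2.7,-18.4,0,-0.08,0],
    [-3.4,-23,0,-0.1,0],
    [-4.1,-27.6,0,-0.13,0],
    [-4.7,-32.2,0,-0.13,0],
    [-5.4,-36.8,0,-0.13,0],
    [-6,-41.4,0,-0.13,0],
    [-6.7,-45.7,0,-0.13,0]
  ]
}}

```text
t: 13.1
eef_pos: [0.6062, -0.0545, 0.1141]
orientation: [0.1, -3.136, 0.001]
ft_force: [0.5, 0.0, -1.2]
finger_gap: 0.0359
grasp_force: 30.0
```

{"name": "apply_moves", "arguments": {
  "series": [
    [0,0,0,0,0],
    [0,0,0,0,0],
    [0,0,0,0,0]
  ]
}}

```text
t: 13.4
eef_pos: [0.607, -0.05, 0.1152]
orientation: [0.104, -3.138, -0.002]
ft_force: [-0.2, 0.2, -0.3]
finger_gap: 0.0357
grasp_force: 30.0
```

```bash
python3 wr.py;python3 -c "
from h import *
to(.608,-.0514,.030,.0675)"
```

```text
[ 0.4798 -0.0902] [0.1605 0.3263] 0.985 [232.  50.] 6214
[0.4542 0.1017] [0.0345 0.0611] 3.037 [491.  41.] 3639
[ 0.57  -0.165] [0.2299 0.3053] 1.638 [151. 140.] 40290
[ 0.6072 -0.0495  0.1155] [ 0.55  0.84 -0.9   1.7   0.77  0.99  1.  ] gap 0.035807346147133635
shift [-0.07 -0.2   8.55] turn -0.0 alt 3.141 q7 1.0 dist 8.6
```

{"name": "apply_moves", "arguments": {
  "series": [
    [0,-0.2,4,0,0],
    [0,-0.2,7,0,0],
    [0,-0.2,8.2,0,0],
    [0,-0.2,8.6,0,0],
    [0,-0.2,8.6,0,0],
    [0,-0.2,8.6,0,5.4],
    [0,-0.2,8.6,0,5.4],
    [0,-0.2,8.6,0,5.4],
    [0,-0.2,4,0,5.6],
    [0,-0.2,0,0,5.6]
  ]
}}

```text
t: 14.45
eef_pos: [0.6075, -0.0534, 0.1171]
orientation: [0.101, -3.139, -0.001]
ft_force: [1.0, -0.1, -0.3]
finger_gap: 0.0556
grasp_force: 0.0
```

```bash
python3 wr.py; python3 tr.py; python3 -c "
from h import *
to(.4657,.3035,.12,2.922)"
```

```text
[ 0.5395 -0.1365] [0.1953 0.2629] 1.638 [233.  48.] 6221
[0.4542 0.1018] [0.0345 0.061 ] 3.035 [494.  40.] 3638
[ 0.5702 -0.1679] [0.2301 0.3111] 1.638 [160. 145.] 42395
[ 0.6118 -0.0522  0.1243] [ 0.56  0.83 -0.91  1.7   0.76  1.    1.01] gap 0.05629217738154483
bar [0.5842 0.2148] [0.03530599212646485, 0.06336854553222657] 0.225
bar [ 0.5898 -0.0567] [0.03434730911254883, 0.05045559310913086] 0.091
bar [0.4645 0.4179] [0.03510629653930664, 0.09309807586669921] 2.967
bar [0.4657 0.3032] [0.03563669204711914, 0.09231421661376953] 2.918
bar [0.4513 0.1014] [0.03391424560546875, 0.06307942962646484] 3.031
[ 0.6118 -0.0524  0.1219] -3.078 [0.9 0.3 0.4] [ 0.56  0.83 -0.9   1.7   0.77  0.99  1.01] 0.05557839277229991 14.55
shift [12.31 36.45  0.07] turn 0.284 alt -2.858 q7 1.01 dist 38.5
```

{"name": "apply_moves", "arguments": {
  "series": [
    [1.5,4.5,0,0.04,6],
    [3,9,0,0.08,6],
    [4.5,13.5,0,0.12,6],
    [6,18,0,0.16,6],
    [7.5,22.5,0,0.2,6],
    [9,27,0,0.24,6],
    [10.6,31.5,0,0.28,6],
    [12.3,36.4,0,0.28,6],
    [12.3,36.4,0,0.28,6],
    [12.3,36.4,0,0.28,6]
  ]
}}

```text
t: 15.55
eef_pos: [0.4609, 0.3032, 0.1161]
orientation: [0.332, 3.124, 0.0]
ft_force: [0.5, -0.5, -1.2]
finger_gap: 0.0602
grasp_force: 0.0
```

```bash
python3 tr.py; python3 -c "
from h import *
to(.4657,.3035,.006,2.922)"
```

```text
paper d 0.0996 y -0.1323
paper d 0.0999 y 0.0438
paper d 0.0997 y -0.044
paper d 0.1013 y 0.133
bar [0.5842 0.2148] [0.03530599212646485, 0.06336854553222657] 0.225
[0.4619 0.3012 0.1158] 2.926 [ 0.5 -0.5 -0.3] [-0.13  0.73 -0.8   1.87  0.69  0.85  0.07] 0.059934158633544954 15.6
shift [-0.32  0.32 10.98] turn 0.004 alt -3.137 q7 0.07 dist 11.0
```

{"name": "apply_moves", "arguments": {
  "series": [
    [-0.3,0.2,3,0,6],
    [-0.3,0.2,7,0,6],
    [-0.3,0.2,10,0,6],
    [-0.3,0.2,10.9,0,6],
    [-0.3,0.2,10.9,0,6],
    [-0.3,0.2,10.9,0,0],
    [-0.3,0.2,10.9,0,0],
    [-0.3,0.2,10.9,0,0],
    [-0.3,0.2,10.9,0,0],
    [-0.3,0.2,10.9,0,0]
  ]
}}

```text
t: 16.6
eef_pos: [0.4661, 0.3039, 0.0083]
orientation: [0.338, 3.121, 0.003]
ft_force: [-0.4, -0.1, 7.0]
finger_gap: 0.0358
grasp_force: 30.0
```

{"name": "apply_moves", "arguments": {
  "series": [
    [0,0,-3,0,0],
    [0,0,-7,0,0],
    [0,0,-11,0,0],
    [0,0,-11,0,0],
    [0,0,-11,0,0]
  ]
}}

```text
t: 17.1
eef_pos: [0.4656, 0.3028, 0.1175]
orientation: [0.339, 3.122, 0.0]
ft_force: [-0.1, 0.2, -1.6]
finger_gap: 0.0359
grasp_force: 30.0
```

```bash
python3 -c "
from h import *
to(.614,-.1393,.12,.0675)"
```

```text
shift [-23.98 -39.99  -0.22] turn -0.284 alt 2.858 q7 0.07 dist 46.6
```

{"name": "apply_moves", "arguments": {
  "series": [
    [-2.4,-4,0,-0.04,0],
    [-4.8,-8,0,-0.08,0],
    [-7.2,-12,0,-0.12,0],
    [-9.6,-16,0,-0.16,0],
    [-12,-20,0,-0.2,0],
    [-14.4,-24,0,-0.24,0],
    [-16.8,-28,0,-0.28,0],
    [-19.2,-32,0,-0.28,0],
    [-21.6,-36,0,-0.28,0],
    [-24,-40,0,-0.28,0]
  ]
}}

```text
t: 18.1
eef_pos: [0.6128, -0.1413, 0.1147]
orientation: [0.101, -3.136, -0.001]
ft_force: [1.1, -0.2, -2.0]
finger_gap: 0.0357
grasp_force: 30.0
```

{"name": "apply_moves", "arguments": {
  "series": [
    [0,0,0,0,0],
    [0,0,0,0,0],
    [0,0,0,0,0]
  ]
}}

```text
t: 18.4
eef_pos: [0.6129, -0.1372, 0.1158]
orientation: [0.104, -3.138, -0.002]
ft_force: [0.1, 0.4, -1.1]
finger_gap: 0.0357
grasp_force: 30.0
```

```bash
python3 -c "
from h import *
to(.614,-.1393,.0288,.0675)"
```

```text
shift [-0.12 -0.23  8.7 ] turn -0.001 alt 3.141 q7 1.16 dist 8.7
```

{"name": "apply_moves", "arguments": {
  "series": [
    [-0.1,-0.2,4,0,0],
    [-0.1,-0.2,7,0,0],
    [-0.1,-0.2,8.2,0,0],
    [-0.1,-0.2,8.7,0,0],
    [-0.1,-0.2,8.7,0,0],
    [-0.1,-0.2,8.7,0,5.4],
    [-0.1,-0.2,8.7,0,5.4],
    [-0.1,-0.2,8.7,0,5.4],
    [-0.1,-0.2,4,0,5.6],
    [-0.1,-0.2,0,0,5.6]
  ]
}}

```text
t: 19.4
eef_pos: [0.6148, -0.1408, 0.1182]
orientation: [0.101, -3.139, -0.001]
ft_force: [1.9, 0.1, -0.2]
finger_gap: 0.0558
grasp_force: 0.0
```

```bash
python3 tr.py; python3 -c "
from h import *
to(.4645,.418,.12,2.968)"
```

```text
paper d 0.1012 y 0.1329
bar [0.5844 0.2146] [0.03530731201171875, 0.06380119705200195] 0.239
bar [0.4645 0.4179] [0.035039447784423826, 0.09325820922851563] 2.97
bar [0.4511 0.1016] [0.03420850372314453, 0.06344077682495117] 3.031
[ 0.6193 -0.1401  0.1256] -3.077 [1.9 0.8 3.4] [ 0.68  0.86 -0.91  1.63  0.77  1.04  1.17] 0.055786458113966396 19.45
shift [11.87 56.69  0.38] turn 0.238 alt -2.904 q7 1.17 dist 57.9
```

{"name": "apply_moves", "arguments": {
  "series": [
    [0.9,4.5,0,0.02,6],
    [1.9,9,0,0.04,6],
    [2.8,13.5,0,0.06,6],
    [3.8,18,0,0.08,6],
    [4.7,22.5,0,0.1,6],
    [5.7,27,0,0.12,6],
    [6.6,31.5,0,0.14,6],
    [7.6,36,0,0.16,6],
    [8.5,40.5,0,0.2,6],
    [9.5,45,0,0.24,6]
  ]
}}

```text
t: 20.45
eef_pos: [0.4912, 0.3038, 0.1176]
orientation: [0.279, 3.128, 0.001]
ft_force: [1.2, 0.3, 0.0]
finger_gap: 0.0598
grasp_force: 0.0
```

{"name": "apply_moves", "arguments": {
  "series": [
    [0.8,4,0,0,6],
    [1.6,8,0,0,6],
    [2.4,11.7,0,0,6],
    [2.4,11.7,0,0,6],
    [2.4,11.7,0,0,6],
    [2.4,11.7,0,0,6]
  ]
}}

```text
t: 21.05
eef_pos: [0.4888, 0.4197, 0.1169]
orientation: [0.278, 3.129, -0.003]
ft_force: [0.1, -0.4, -0.6]
finger_gap: 0.0601
grasp_force: 0.0
```

```bash
python3 -c "
from h import *
to(.4645,.418,.006,2.968)"
```

```text
shift [ 2.37 -0.58 11.09] turn -0.003 alt 3.138 q7 0.07 dist 11.4
```

{"name": "apply_moves", "arguments": {
  "series": [
    [2.4,-0.6,0,0,6],
    [2.4,-0.6,3,0,6],
    [2.4,-0.6,7,0,6],
    [2.4,-0.6,10,0,6],
    [2.4,-0.6,11,0,6],
    [2.4,-0.6,11,0,6],
    [2.4,-0.6,11,0,0],
    [2.4,-0.6,11,0,0],
    [2.4,-0.6,11,0,0],
    [2.4,-0.6,11,0,0]
  ]
}}

```text
t: 22.05
eef_pos: [0.4643, 0.4204, 0.0084]
orientation: [0.276, 3.128, 0.003]
ft_force: [-0.3, 0.2, 4.7]
finger_gap: 0.036
grasp_force: 30.0
```

{"name": "apply_moves", "arguments": {
  "series": [
    [0,0,0,0,0],
    [0,0,-3,0,0],
    [0,0,-7,0,0],
    [0,0,-11,0,0],
    [0,0,-11,0,0],
    [0,0,-11,0,0]
  ]
}}

```text
t: 22.65
eef_pos: [0.4639, 0.4196, 0.1176]
orientation: [0.276, 3.128, 0.001]
ft_force: [-0.2, 0.2, -1.5]
finger_gap: 0.0357
grasp_force: 30.0
```

```bash
python3 -c "
from h import *
to(.6200,-.2270,.12,.0675)"
```

```text
shift [-26.69 -60.93  -0.24] turn -0.243 alt 2.898 q7 0.03 dist 66.5
```

{"name": "apply_moves", "arguments": {
  "series": [
    [-1.9,-4.3,0,0,0],
    [-3.8,-8.7,0,0,0],
    [-5.7,-13,0,0,0],
    [-7.6,-17.4,0,0,0],
    [-9.5,-21.7,0,0,0],
    [-11.4,-26.1,0,0,0],
    [-13.3,-30.4,0,0,0],
    [-15.2,-34.8,0,0,0],
    [-17.1,-39.1,0,0,0],
    [-19,-43.5,0,0,0]
  ]
}}

```text
t: 23.65
eef_pos: [0.5733, -0.0441, 0.1151]
orientation: [-0.275, -3.126, 0.0]
ft_force: [1.9, -0.3, -0.9]
finger_gap: 0.036
grasp_force: 30.0
```

{"name": "apply_moves", "arguments": {
  "series": [
    [-1.9,-4.3,0,-0.06,0],
    [-3.8,-8.7,0,-0.12,0],
    [-5.7,-13,0,-0.18,0],
    [-7.7,-17.4,0,-0.24,0],
    [-7.7,-17.4,0,-0.24,0],
    [-7.7,-17.4,0,-0.24,0],
    [-7.7,-17.4,0,-0.24,0]
  ]
}}

```text
t: 24.35
eef_pos: [0.619, -0.2248, 0.1157]
orientation: [0.103, -3.138, -0.003]
ft_force: [-1.2, 0.3, -1.3]
finger_gap: 0.0359
grasp_force: 30.0
```

```bash
python3 -c "
from h import *
to(.6200,-.2270,.0288,.0675)"
```

```text
shift [-0.11 -0.24  8.69] turn -0.002 alt 3.14 q7 1.32 dist 8.7
```

{"name": "apply_moves", "arguments": {
  "series": [
    [-0.1,-0.2,4,0,0],
    [-0.1,-0.2,7,0,0],
    [-0.1,-0.2,8.2,0,0],
    [-0.1,-0.2,8.7,0,0],
    [-0.1,-0.2,8.7,0,0],
    [-0.1,-0.2,8.7,0,5.4],
    [-0.1,-0.2,8.7,0,5.4],
    [-0.1,-0.2,8.7,0,5.4],
    [-0.1,-0.2,4,0,5.6],
    [-0.1,-0.2,0,0,5.6]
  ]
}}

```text
t: 25.35
eef_pos: [0.6208, -0.2284, 0.1182]
orientation: [0.101, -3.139, -0.001]
ft_force: [0.1, -1.0, 1.1]
finger_gap: 0.056
grasp_force: 0.0
```

```bash
python3 tr.py; python3 -c "
from h import *
to(.5842,.2148,.12,.225)"
```

```text
paper d 0.1004 y 0.0447
paper d 0.1012 y 0.1329
bar [0.5842 0.2146] [0.035202205657958986, 0.06343919372558594] 0.239
bar [0.4513 0.1012] [0.0345127067565918, 0.06329121398925781] 3.042
[ 0.6254 -0.2283  0.126 ] -3.078 [2.4 0.1 4.1] [ 0.79  0.89 -0.91  1.54  0.77  1.09  1.32] 0.05635105586788269 25.4
shift [ 1.28 44.48  0.49] turn -0.161 alt 2.981 q7 1.32 dist 44.5
```

{"name": "apply_moves", "arguments": {
  "series": [
    [0,4.5,0,0,6],
    [0,9,0,0,6],
    [0,13.5,0,0,6],
    [0,18,0,0,6],
    [0,22.5,0,-0.04,6],
    [0,27,0,-0.08,6],
    [0.5,31.5,0,-0.12,6],
    [1,36,0,-0.16,6],
    [1,40.5,0,-0.16,6],
    [1,44.4,0,-0.16,6]
  ]
}}

```text
t: 26.4
eef_pos: [0.5823, 0.2167, 0.1178]
orientation: [-0.353, 3.12, 0.001]
ft_force: [0.9, 0.3, -0.0]
finger_gap: 0.0596
grasp_force: 0.0
```

{"name": "apply_moves", "arguments": {
  "series": [
    [0,0,0,0,6],
    [0,0,0,0,6],
    [0,0,0,0,6]
  ]
}}

```text
t: 26.7
eef_pos: [0.5831, 0.2122, 0.1169]
orientation: [-0.349, 3.122, -0.002]
ft_force: [-0.2, -0.1, -0.9]
finger_gap: 0.0598
grasp_force: 0.0
```

```bash
python3 -c "
from h import *
to(.5842,.2148,.006,.225)"
```

```text
shift [-0.16  0.24 11.09] turn -0.002 alt 3.139 q7 0.73 dist 11.1
```

{"name": "apply_moves", "arguments": {
  "series": [
    [-0.2,0.2,3,0,6],
    [-0.2,0.2,7,0,6],
    [-0.2,0.2,10,0,6],
    [-0.2,0.2,11,0,6],
    [-0.2,0.2,11,0,6],
    [-0.2,0.2,11,0,0],
    [-0.2,0.2,11,0,0],
    [-0.2,0.2,11,0,0],
    [-0.2,0.2,11,0,0],
    [-0.2,0.2,11,0,0]
  ]
}}

```text
t: 27.7
eef_pos: [0.585, 0.2167, 0.0083]
orientation: [-0.351, 3.12, 0.0]
ft_force: [0.3, -0.7, 5.6]
finger_gap: 0.0356
grasp_force: 30.0
```

{"name": "apply_moves", "arguments": {
  "series": [
    [0,0,-3,0,0],
    [0,0,-7,0,0],
    [0,0,-11,0,0],
    [0,0,-11,0,0],
    [0,0,-11,0,0]
  ]
}}

```text
t: 28.2
eef_pos: [0.5846, 0.2162, 0.1178]
orientation: [-0.351, 3.12, -0.0]
ft_force: [0.4, -0.6, -0.7]
finger_gap: 0.0358
grasp_force: 30.0
```

```bash
python3 -c "
from h import *
to(.5101,-.2346,.12,.0675)"
```

```text
shift [ 17.27 -42.3   -0.23] turn 0.156 alt -2.985 q7 0.73 dist 45.7
```

{"name": "apply_moves", "arguments": {
  "series": [
    [1.7,-4.2,0,0,0],
    [3.4,-8.4,0,0,0],
    [5.2,-12.7,0,0,0],
    [6.9,-16.9,0,0,0],
    [8.6,-21.1,0,0.04,0],
    [10.3,-25.4,0,0.08,0],
    [12.1,-29.6,0,0.12,0],
    [13.8,-33.8,0,0.16,0],
    [15.5,-38,0,0.16,0],
    [17.3,-42.3,0,0.16,0]
  ]
}}

```text
t: 29.2
eef_pos: [0.5077, -0.2362, 0.1154]
orientation: [0.101, -3.137, -0.002]
ft_force: [0.7, -0.1, -0.1]
finger_gap: 0.0358
grasp_force: 30.0
```

{"name": "apply_moves", "arguments": {
  "series": [
    [0,0,0,0,0],
    [0,0,0,0,0],
    [0,0,0,0,0]
  ]
}}

```text
t: 29.5
eef_pos: [0.5092, -0.233, 0.1163]
orientation: [0.104, -3.139, -0.003]
ft_force: [0.5, 0.4, -0.7]
finger_gap: 0.0355
grasp_force: 30.0
```

```bash
python3 -c "
from h import *
to(.5101,-.2346,.0288,.0675);print(pose()[2]['finger_gap'])"
```

```text
shift [-0.09 -0.18  8.75] turn -0.002 alt 3.14 q7 1.28 dist 8.7
0.03554653597761719
```

{"name": "apply_moves", "arguments": {
  "series": [
    [-0.1,-0.2,4,0,0],
    [-0.1,-0.2,7,0,0],
    [-0.1,-0.2,8.2,0,0],
    [-0.1,-0.2,8.7,0,0],
    [-0.1,-0.2,8.7,0,0],
    [-0.1,-0.2,8.7,0,5.4],
    [-0.1,-0.2,8.7,0,5.4],
    [-0.1,-0.2,8.7,0,5.4],
    [-0.1,-0.2,4,0,5.6],
    [-0.1,-0.2,0,0,5.6]
  ]
}}

```text
t: 30.5
eef_pos: [0.5103, -0.2361, 0.1182]
orientation: [0.101, -3.139, -0.002]
ft_force: [0.5, -0.2, -0.6]
finger_gap: 0.0561
grasp_force: 0.0
```

```bash
python3 tr.py; python3 -c "
from h import *
to(.4513,.1014,.12,3.036)"
```

```text
paper d 0.1004 y 0.0447
paper d 0.1012 y 0.1329
bar [0.4513 0.1014] [0.03461293411254883, 0.06315020370483398] 3.035
[ 0.5146 -0.2365  0.1247] -3.077 [1.5 1.1 3.8] [ 0.95  0.78 -0.94  1.83  0.78  0.94  1.29] 0.05595014921818975 30.55
shift [ 4.13 34.13  0.33] turn 0.17 alt -2.971 q7 1.29 dist 34.4
```

{"name": "apply_moves", "arguments": {
  "series": [
    [0.5,4.3,0,0,6],
    [1,8.6,0,0,6],
    [1.5,12.9,0,0.04,6],
    [2,17.2,0,0.08,6],
    [2.5,21.5,0,0.12,6],
    [3,25.8,0,0.17,6],
    [3.5,30.1,0,0.17,6],
    [4,34.1,0,0.17,6],
    [4,34.1,0,0.17,6],
    [4,34.1,0,0.17,6]
  ]
}}

```text
t: 31.55
eef_pos: [0.4489, 0.1019, 0.1174]
orientation: [0.162, 3.136, -0.001]
ft_force: [0.2, -1.0, 0.3]
finger_gap: 0.0604
grasp_force: 0.0
```

{"name": "apply_moves", "arguments": {
  "series": [
    [0,0,0,0,6],
    [0,0,3,0,6],
    [0,0,6,0,6],
    [0,0,6,0,6],
    [0,0,6,0,6]
  ]
}}

```text
t: 32.05
eef_pos: [0.4488, 0.1002, 0.0571]
orientation: [-0.169, -3.136, 0.001]
ft_force: [-0.0, -0.4, 1.2]
finger_gap: 0.0599
grasp_force: 0.0
```

```bash
python3 -c "
from h import *
to(.4523,.1014,.006,3.036);print(pose()[2]['q'].round(2))"
```

```text
shift [-0.34  0.16  5.11] turn -0.002 alt 3.14 q7 0.28 dist 5.1
[ 0.21  0.73 -0.74  2.15  0.9   0.61  0.28]
```

q6 is 0.61, so there is room.

{"name": "apply_moves", "arguments": {
  "series": [
    [-0.3,0.2,2,0,6],
    [-0.3,0.2,4,0,6],
    [-0.3,0.2,5.1,0,6],
    [-0.3,0.2,5.1,0,6],
    [-0.3,0.2,5.1,0,6],
    [-0.3,0.2,5.1,0,0],
    [-0.3,0.2,5.1,0,0],
    [-0.3,0.2,5.1,0,0],
    [-0.3,0.2,5.1,0,0],
    [-0.3,0.2,5.1,0,0]
  ]
}}

```text
t: 33.05
eef_pos: [0.4524, 0.1029, 0.0064]
orientation: [0.166, 3.136, -0.0]
ft_force: [0.2, -0.9, 6.1]
finger_gap: 0.0359
grasp_force: 30.0
```

{"name": "apply_moves", "arguments": {
  "series": [
    [0,0,-3,0,0],
    [0,0,-7,0,0],
    [0,0,-11,0,0],
    [0,0,-11,0,0],
    [0,0,-11,0,0]
  ]
}}

```text
t: 33.55
eef_pos: [0.4524, 0.1025, 0.1164]
orientation: [0.167, 3.136, -0.0]
ft_force: [0.2, -0.7, -1.2]
finger_gap: 0.0359
grasp_force: 30.0
```

```bash
python3 -c "
from h import *
print(pose()[0]);to(.5042,-.1468,.12,.0675)"
```

```text
[0.45235041 0.10247078 0.11639569]
shift [ -7.81 -24.23  -0.35] turn -0.174 alt 2.968 q7 0.41 dist 25.5
```

{"name": "apply_moves", "arguments": {
  "series": [
    [-1.3,-4,0,0,0],
    [-2.6,-8,0,-0.04,0],
    [-3.9,-12,0,-0.08,0],
    [-5.2,-16,0,-0.12,0],
    [-6.5,-20,0,-0.17,0],
    [-7.8,-24.2,0,-0.17,0],
    [-7.8,-24.2,0,-0.17,0],
    [-7.8,-24.2,0,-0.17,0],
    [-7.8,-24.2,0,-0.17,0]
  ]
}}

```text
t: 34.45
eef_pos: [0.5032, -0.1444, 0.1152]
orientation: [0.104, -3.138, -0.002]
ft_force: [-0.3, -0.5, 0.1]
finger_gap: 0.0359
grasp_force: 30.0
```

```bash
python3 -c "
from h import *
to(.5042,-.1468,.027,.0675);print(pose()[2]['q'].round(2))"
```

```text
shift [-0.1  -0.26  8.82] turn -0.001 alt 3.14 q7 1.1 dist 8.8
[ 0.8   0.75 -0.92  1.94  0.79  0.87  1.1 ]
```

{"name": "apply_moves", "arguments": {
  "series": [
    [-0.1,-0.2,4,0,0],
    [-0.1,-0.2,7,0,0],
    [-0.1,-0.2,8.3,0,0],
    [-0.1,-0.2,8.8,0,0],
    [-0.1,-0.2,8.8,0,0],
    [-0.1,-0.2,8.8,0,5.4],
    [-0.1,-0.2,8.8,0,5.4],
    [-0.1,-0.2,8.8,0,5.4],
    [-0.1,-0.2,4,0,5.6],
    [-0.1,-0.2,0,0,5.6]
  ]
}}

```text
t: 35.45
eef_pos: [0.5048, -0.1476, 0.1173]
orientation: [0.101, -3.139, -0.002]
ft_force: [1.3, -0.4, 1.0]
finger_gap: 0.0562
grasp_force: 0.0
```

{"name": "apply_moves", "arguments": {
  "series": [
    [0,4,-2,0,5.6],
    [0,8,-4,0,5.6],
    [0,12,-4,0,5.6],
    [0,16,-4,0,5.6],
    [0,20,-4,0,5.6],
    [0,24,-4,0,5.6],
    [0,24,-4,0,5.6]
  ]
}}

```text
t: 36.15
eef_pos: [0.4895, 0.0985, 0.1577]
orientation: [-0.115, 3.136, 0.007]
ft_force: [-0.0, -0.7, 0.6]
finger_gap: 0.056
grasp_force: 0.0
```

```bash
python3 tr.py; python3 - <<'E'
from h import *
f=imaging.grab_frame("top")
h=cv2.cvtColor(f["color"],cv2.COLOR_RGB2HSV).astype(int)
for px in [(320,205),(330,215),(358,215)]: print(h[px[1],px[0]])
m=(h[...,1]>45)&(h[...,1]<95)&(h[...,0]>16)&(h[...,0]<28)&(h[...,2]>160)
L=np.array([.6169,-.1832]);ux=np.array([.9977,.0674]);uy=np.array([-.0674,.9977])
for r in rects(f,m,.052,60):
    d=r[0]-L
    if abs(d@uy)<.2 and abs(d@ux)<.2: print("x",(d@ux).round(4),"y",(d@uy).round(4),np.round(r[1],3),r[2]-.0675)
c=cv2.resize(f["color"][150:290,260:440],None,fx=4,fy=4,interpolation=cv2.INTER_CUBIC)
cv2.imwrite("pics/placed.png",c[:,:,::-1])
E
```

```text
paper d 0.0996 y -0.1323
paper d 0.1003 y 0.0452
paper d 0.0997 y -0.0437
paper d 0.1012 y 0.1329
[0.4896 0.0947 0.157 ] -3.072 [-0.1 -1.   1. ] [ 0.37  0.65 -0.95  1.97  0.69  0.88  0.69] 0.055980693965643306 36.2
[ 21  68 210]
[ 17 114 179]
[ 17 112 178]
x -0.0036 y -0.0446 [0.049 0.122] 0.10604473
x -0.0033 y 0.0391 [0.038 0.116] -0.0047820657
x 0.0047 y 0.1259 [0.04  0.099] 0.0062994063
x -0.1051 y -0.0474 [0.034 0.072] 0.0053019747
x -0.1076 y 0.0392 [0.039 0.075] 0.003280796
```

View pics/placed.png

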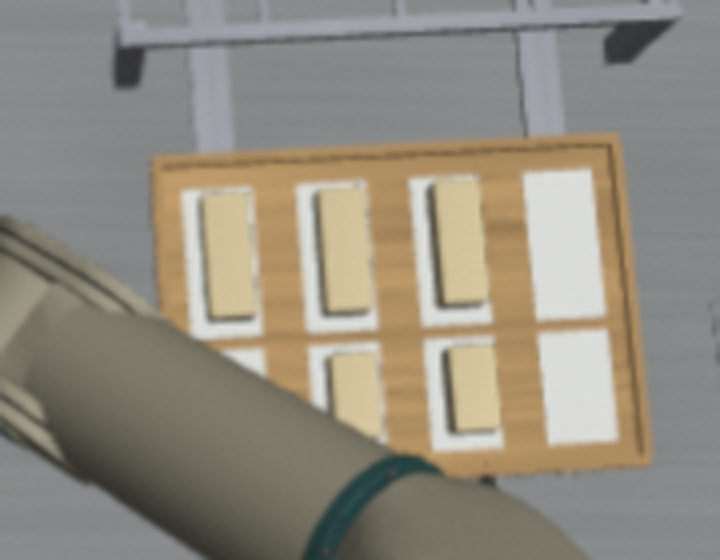

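```bash
python3 - <<'E'
from h import *
f=imaging.grab_frame("top")
L=np.array([.6169,-.1832]);ux=np.array([.9977,.0674]);uy=np.array([-.0674,.9977])
u=np.array([(229,255),(345,249),(460,241),(472,388),(227,191),(341,186.5),(456,178.5),(355,351.5)])/4+[260-.4,150-.4]
for w in world(f,u,.052): print(((w-L)@ux).round(4),((w-L)@uy).round(4))
E
```

```text
0.0005 0.1291
0.0004 0.042
0.0018 -0.0451
-0.1088 -0.0444
0.0491 0.1273
0.048 0.0412
0.0496 -0.0463
-0.0769 0.0405
```

```bash
python3 -c "
from h import *
to(.4105,-.196,.15,1.638)"
```

```text
shift [  9.74 -28.11   0.65] turn 1.568 alt -1.574 q7 0.69 dist 29.8
```

{"name": "apply_moves", "arguments": {
  "series": [
    [1,-3,0,0.14,3.4],
    [2,-6,0,0.28,3.4],
    [3,-9,0,0.42,3.4],
    [4,-12,0,0.56,3.4],
    [5,-15,0,0.7,3.4],
    [6,-18,0,0.84,3.4],
    [7,-21,0,0.98,3.4],
    [8,-23.5,0,1.12,3.4],
    [9,-26,0,1.26,3.4],
    [9.7,-28.1,0.6,1.4,3.4]
  ]
}}

```text
t: 37.3
eef_pos: [0.4095, -0.1987, 0.1504]
orientation: [1.958, 2.455, -0.002]
ft_force: [0.0, 0.1, -0.5]
finger_gap: 0.0343
grasp_force: 0.0
```

{"name": "apply_moves", "arguments": {
  "series": [
    [0,0,0,0.12,3.4],
    [0,0,0,0.17,3.4],
    [0,0,0,0.17,3.4],
    [0,0,0,0.17,3.4]
  ]
}}

```text
t: 37.7
eef_pos: [0.4103, -0.1961, 0.15]
orientation: [-2.149, -2.292, 0.001]
ft_force: [0.2, 0.2, -0.2]
finger_gap: 0.0338
grasp_force: 0.0
```

```bash
python3 - <<'E'
from h import *
to(.4105,-.196,.09,1.638); print(pose()[0],pose()[2]['q'].round(2))
f=imaging.grab_frame("wrist")
c=f["color"].sum(2).astype(int)
cv2.imwrite("pics/w4.png",f["color"][:,:,::-1])
def prj(P): return cv2.projectPoints(np.array(P,float),np.asarray(f["rvec"],float),np.ravel(f["tvec"]),f["camera_matrix"],np.array([f["k1"],0,0,0]))[0][:,0].round()
print(prj([(.4105,-.196,.05),(.4105-.04*.0674,-.196+.04,.05)]))
for r in (150,170,190,210):
    d=np.where(c[r,240:330]<330)[0]+240
    if len(d): print(r,d.min(),d.max(),world(f,[(d.mean(),r)],.05))
E
```

```text
shift [0.01 0.02 6.  ] turn -0.003 alt 3.139 q7 0.02 dist 6.0
[ 0.410335   -0.1960981   0.15003783] [ 0.78  0.49 -0.55  2.09  0.41  0.67  0.02]
[[280. 215.]
 [280. 173.]]
150 277 315 [[ 0.42056901 -0.13482408]]
170 274 315 [[ 0.41315891 -0.1533072 ]]
190 274 314 [[ 0.41267605 -0.17200553]]
210 274 314 [[ 0.4156216  -0.19117079]]
```

View pics/w4.png

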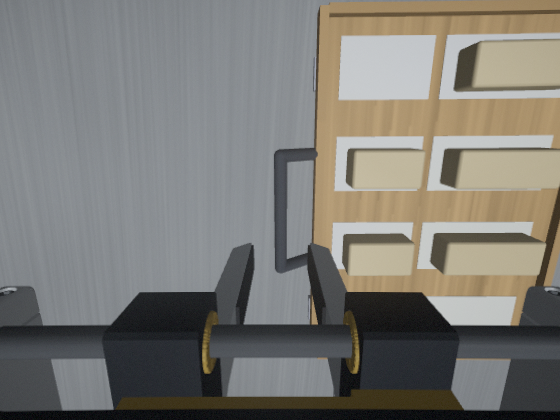

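{"name": "apply_moves", "arguments": {
  "series": [
    [0,0,3,0,3.4],
    [0,0,6,0,3.4],
    [0,0,8.5,0,3.4],
    [0,0,8.5,0,3.4],
    [0,0,8.5,0,3.4]
  ]
}}

```text
t: 38.25
eef_pos: [0.411, -0.1949, 0.0652]
orientation: [-2.147, -2.293, 0.0]
ft_force: [0.4, 0.2, 0.1]
finger_gap: 0.0337
grasp_force: 0.0
```

```bash
python3 -c "
from h import *
to(.4105,-.196,.038,1.638); print(pose()[2]['q'].round(2),pose()[2]['ft_force'])"
```

```text
shift [-0.11 -0.05  2.72] turn -0.002 alt 3.14 q7 -0.12 dist 2.7
[ 0.66  0.63 -0.41  2.16  0.56  0.45 -0.12] [0.44596692 0.17828073 0.06215906]
```

{"name": "apply_moves", "arguments": {
  "series": [
    [-0.1,0,1.5,0,3.4],
    [-0.1,0,2.7,0,3.4],
    [-0.1,0,2.7,0,3.4],
    [-0.1,0,2.7,0,0],
    [-0.1,0,2.7,0,0],
    [-0.1,0,2.7,0,0],
    [-0.1,0,2.7,0,0]
  ]
}}

```text
t: 38.95
eef_pos: [0.4109, -0.1964, 0.0387]
orientation: [2.148, 2.292, -0.001]
ft_force: [-1.3, -1.0, 7.4]
finger_gap: 0.0109
grasp_force: 30.0
```

{"name": "apply_moves", "arguments": {
  "series": [
    [0,0.3,0,0,0],
    [0,0.8,0,0,0],
    [0,1.5,0,0,0],
    [0,2.3,0,0,0],
    [0,3.1,0,0,0],
    [0,3.9,0,0,0],
    [0,4.7,0,0,0],
    [0,5.5,0,0,0],
    [0,6.3,0,0,0],
    [0,7,0,0,0]
  ]
}}

```text
t: 39.95
eef_pos: [0.4804, -0.1917, 0.0387]
orientation: [-2.148, -2.292, 0.002]
ft_force: [-3.0, 0.1, 8.0]
finger_gap: 0.0113
grasp_force: 30.0
```

{"name": "apply_moves", "arguments": {
  "series": [
    [0,0.8,0,0,0],
    [0,1.6,0,0,0],
    [0,2.4,0,0,0],
    [0,3.2,0,0,0],
    [0,4,0,0,0],
    [0,4.8,0,0,0],
    [0,5.6,0,0,0],
    [0,6.4,0,0,0],
    [0,7,0,0,0],
    [0,7.4,0,0,0]
  ]
}}

```text
t: 40.95
eef_pos: [0.5546, -0.1867, 0.0387]
orientation: [-2.148, -2.292, 0.001]
ft_force: [-1.8, -0.1, 5.8]
finger_gap: 0.0113
grasp_force: 30.0
```

{"name": "apply_moves", "arguments": {
  "series": [
    [0,0.4,0,0,0],
    [0,0.8,0,0,0],
    [0,1.2,0,0,0],
    [0,1.4,0,0,0],
    [0,1.5,0,0,0],
    [0,1.5,0,0,0]
  ]
}}

```text
t: 41.55
eef_pos: [0.5695, -0.1856, 0.0388]
orientation: [-2.148, -2.292, 0.001]
ft_force: [-2.3, 1.1, 5.4]
finger_gap: 0.011
grasp_force: 30.0
```

{"name": "apply_moves", "arguments": {
  "series": [
    [0,0.1,0,0,0],
    [0,0.2,0,0,0],
    [0,0.2,0,0,0],
    [0,0.2,0,0,0]
  ]
}}

```text
t: 41.95
eef_pos: [0.5699, -0.1856, 0.0387]
orientation: [-2.147, -2.291, 0.004]
ft_force: [-5.3, 0.2, 8.5]
finger_gap: 0.0108
grasp_force: 30.0
```

{"name": "apply_moves", "arguments": {
  "series": [
    [0,0,0,0,3.4],
    [0,0,0,0,3.4],
    [0,0,0,0,3.4],
    [0,0,-3,0,3.4],
    [0,0,-7,0,3.4],
    [0,0,-11,0,3.4],
    [0,-4,-11,0,3.4],
    [0,-8,-11,0,3.4],
    [0,-12,-11,0,3.4],
    [0,-12,-11,0,3.4]
  ]
}}

```text
t: 42.95
eef_pos: [0.4453, -0.1942, 0.1475]
orientation: [-2.148, -2.287, 0.009]
ft_force: [0.4, -0.1, 0.3]
finger_gap: 0.0339
grasp_force: 0.0
```

```bash
python3 - <<'E'
from h import *
f=imaging.grab_frame("top")
c=cv2.resize(f["color"][100:270,260:460],None,fx=3.5,fy=3.5,interpolation=cv2.INTER_CUBIC)
cv2.imwrite("pics/end.png",c[:,:,::-1])
for r in rects(f,white(f),.02,100): 
    if abs(r[1][0]-.054)<.004: print(r[:3])
E
```

```text
(array([ 0.76216827, -0.30588498]), [0.05343301010131836, 0.06737763977050781], np.float32(0.07022073))
(array([ 0.75589813, -0.21711455]), [0.05481104278564453, 0.06404441833496094], np.float32(0.018684437))
(array([ 0.74333154, -0.04235039]), [0.05528123092651367, 0.06357434463500977], np.float32(0.015944859))
(array([ 0.67610376, -0.31175476]), [0.05351665115356445, 0.08473635864257813], np.float32(0.07213021))
(array([ 0.67018835, -0.22300661]), [0.05312911224365234, 0.08449724578857422], np.float32(0.08104302))
(array([ 0.66322937, -0.13491711]), [0.052022972106933595, 0.08302965545654296], np.float32(0.068456024))
(array([ 0.6578703 , -0.04804652]), [0.053984851837158204, 0.08446652221679687], np.float32(0.07219991))
```

View pics/end.png

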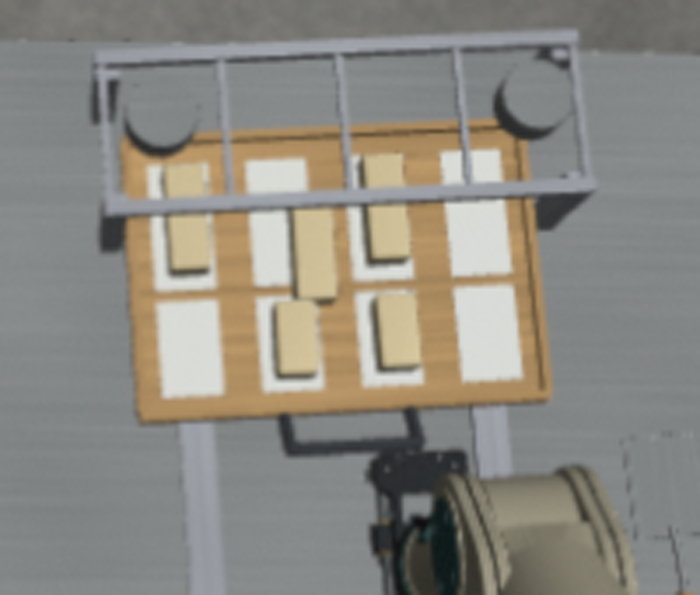

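```bash
python3 -c "
from h import *
to(.5700,-.1855,.15,1.638);to(.57,-.1855,.0387,1.638)"
```

```text
shift [ 0.09 12.08 -0.22] turn -0.004 alt 3.138 q7 -0.01 dist 12.1
shift [ 0.1  12.1  10.91] turn -0.004 alt 3.138 q7 -0.01 dist 16.3
```

{"name": "apply_moves", "arguments": {
  "series": [
    [0,4,0,0,3.4],
    [0,8,0,0,3.4],
    [0,12,0,0,3.4],
    [0,12,0,0,3.4],
    [0,12,3,0,3.4],
    [0,12,6,0,3.4],
    [0,12,7,0,3.4],
    [0,12,7,0,3.4],
    [0,12,7,0,3.4]
  ]
}}

```text
t: 43.9
eef_pos: [0.5727, -0.1855, 0.0789]
orientation: [2.147, 2.292, 0.002]
ft_force: [0.3, -0.5, 0.1]
finger_gap: 0.034
grasp_force: 0.0
```

```bash
python3 -c "
from h import *
to(.57,-.1855,.0387,1.638)"
```

```text
shift [ 0.01 -0.28  4.02] turn -0.002 alt 3.14 q7 -0.1 dist 4.0
```

{"name": "apply_moves", "arguments": {
  "series": [
    [0,-0.2,2,0,3.4],
    [0,-0.2,4,0,3.4],
    [0,-0.2,4,0,3.4],
    [0,-0.2,4,0,0],
    [0,-0.2,4,0,0],
    [0,-0.2,4,0,0],
    [0,-0.2,4,0,0]
  ]
}}

```text
t: 44.6
eef_pos: [0.57, -0.186, 0.0392]
orientation: [2.148, 2.291, -0.0]
ft_force: [-2.5, -0.5, 5.8]
finger_gap: 0.0111
grasp_force: 30.0
```

{"name": "apply_moves", "arguments": {
  "series": [
    [0,-0.3,0,0,0],
    [0,-0.8,0,0,0],
    [0,-1.5,0,0,0],
    [0,-2.3,0,0,0],
    [0,-3.1,0,0,0],
    [0,-3.9,0,0,0],
    [0,-4.7,0,0,0],
    [0,-5.5,0,0,0],
    [0,-6.3,0,0,0],
    [0,-7,0,0,0]
  ]
}}

```text
t: 45.6
eef_pos: [0.501, -0.1907, 0.0392]
orientation: [2.146, 2.29, 0.003]
ft_force: [2.5, -1.1, 6.4]
finger_gap: 0.0108
grasp_force: 30.0
```

{"name": "apply_moves", "arguments": {
  "series": [
    [0,-0.8,0,0,0],
    [0,-1.6,0,0,0],
    [0,-2.4,0,0,0],
    [0,-3.2,0,0,0],
    [0,-4,0,0,0],
    [0,-4.8,0,0,0],
    [0,-5.6,0,0,0],
    [0,-6.3,0,0,0],
    [0,-6.8,0,0,0],
    [0,-7,0,0,0]
  ]
}}

```text
t: 46.6
eef_pos: [0.4306, -0.1954, 0.0391]
orientation: [2.147, 2.29, 0.001]
ft_force: [3.0, -1.3, 9.7]
finger_gap: 0.0112
grasp_force: 30.0
```

{"name": "apply_moves", "arguments": {
  "series": [
    [0,-0.5,0,0,0],
    [0,-1,0,0,0],
    [0,-1.5,0,0,0],
    [0,-1.8,0,0,0],
    [0,-1.8,0,0,0]
  ]
}}

```text
t: 47.1
eef_pos: [0.4124, -0.1966, 0.0391]
orientation: [2.147, 2.29, 0.0]
ft_force: [0.6, -1.0, 12.6]
finger_gap: 0.0107
grasp_force: 30.0
```

{"name": "apply_moves", "arguments": {
  "series": [
    [0,0,0,0,3.4],
    [0,0,0,0,3.4],
    [0,0,0,0,3.4],
    [0,0,-3,0,3.4],
    [0,0,-7,0,3.4],
    [0,0,-11,0,3.4],
    [4,0,-13,0,3.4],
    [8,0,-13,0,3.4],
    [8,0,-13,0,3.4]
  ]
}}

```text
t: 48.0
eef_pos: [0.4062, -0.1117, 0.1688]
orientation: [-2.14, -2.3, -0.002]
ft_force: [-0.2, 0.4, -0.2]
finger_gap: 0.0339
grasp_force: 0.0
```

```bash
python3 - <<'E'
from h import *
f=imaging.grab_frame("top")
c=cv2.resize(f["color"][160:300,270:440],None,fx=4,fy=4,interpolation=cv2.INTER_CUBIC)
cv2.imwrite("pics/fix.png",c[:,:,::-1])
for r in rects(f,white(f),.02,100): 
    if abs(r[1][0]-.054)<.004: print(r[:3])
print(pose()[0])
E
```

```text
(array([0.89367255, 0.71216925]), [0.05633479690551758, 0.05836560821533203], np.float32(1.5787274))
(array([0.89279053, 0.63028027]), [0.054101142883300785, 0.05871657943725586], np.float32(0.08380386))
(array([ 0.62811621, -0.31492889]), [0.05346128082275391, 0.11447037506103516], np.float32(0.06744766))
(array([ 0.61497937, -0.13596936]), [0.05245029067993164, 0.11535738372802734], np.float32(3.1343148))
(array([ 0.62154437, -0.22656868]), [0.05304391098022461, 0.11362723541259766], np.float32(0.07795614))
(array([ 0.60920349, -0.05038166]), [0.05202739334106445, 0.1132890625], np.float32(0.06837644))
(array([ 0.5224212 , -0.23253979]), [0.05105740737915039, 0.06496402740478516], np.float32(0.06746022))
(array([ 0.51873737, -0.32280664]), [0.05470304107666016, 0.08235938262939453], np.float32(0.011824997))
(array([ 0.50021683, -0.05867247]), [0.053869403839111325, 0.08455262756347656], np.float32(0.073584095))
[ 0.40610184 -0.11420718  0.16821263]
```

View pics/fix.png

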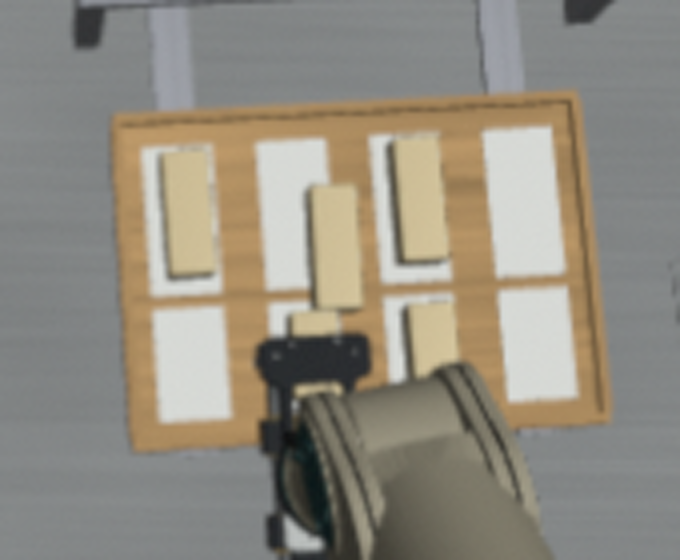

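```bash
python3 - <<'E'
from h import *
f=imaging.grab_frame("top")
L=np.array([.6189,-.1830]);ux=np.array([.9977,.0674]);uy=np.array([-.0674,.9977])
u=np.array([(335,246),(188,213),(419,198),(310,186),(315,309),(354,184),(361,305)])/4+[270-.4,160-.4]
W=world(f,u,.052)
for w in W: print(w.round(4),((w-L)@ux).round(4),((w-L)@uy).round(4))
for a,b in((3,4),(5,6)): d=W[a]-W[b]; print("yaw",np.arctan2(d[1],d[0]))
w=W[0]; to(w[0],w[1],.12,.06)
E
```

```text
[ 0.5868 -0.1635] -0.0307 0.0216
[ 0.6102 -0.0536] 0.0 0.1297
[ 0.624  -0.2274] 0.0021 -0.0446
[ 0.6319 -0.1453] 0.0156 0.0368
[ 0.5393 -0.148 ] -0.077 0.0403
[ 0.6339 -0.1785] 0.0153 0.0035
[ 0.5427 -0.1823] -0.0759 0.0058
yaw 0.029163285603302076
yaw 0.042570720586431965
shift [-5.97 17.71  4.77] turn -1.564 alt 1.578 q7 -0.14 dist 19.3
```

{"name": "apply_moves", "arguments": {
  "series": [
    [-0.6,1.8,0,-0.14,5],
    [-1.2,3.6,0,-0.28,5],
    [-1.8,5.4,0,-0.42,5],
    [-2.4,7.2,0,-0.56,5],
    [-3,9,0,-0.7,5],
    [-3.6,10.8,0,-0.84,5],
    [-4.2,12.6,0,-0.98,5],
    [-4.8,14.4,0,-1.12,5],
    [-5.4,16.2,0,-1.26,5],
    [-6,17.7,0,-1.4,5]
  ]
}}

```text
t: 49.1
eef_pos: [0.5873, -0.1668, 0.1665]
orientation: [-0.161, -3.135, 0.0]
ft_force: [0.3, -0.1, -0.9]
finger_gap: 0.0501
grasp_force: 0.0
```

{"name": "apply_moves", "arguments": {
  "series": [
    [0,0,2,-0.12,5],
    [0,0,4.7,-0.16,5],
    [0,0,4.7,-0.16,5],
    [0,0,4.7,-0.16,5],
    [0,0,4.7,-0.16,5]
  ]
}}

```text
t: 49.6
eef_pos: [0.5879, -0.165, 0.1219]
orientation: [-0.083, 3.139, -0.0]
ft_force: [-0.7, -0.2, 0.4]
finger_gap: 0.0501
grasp_force: 0.0
```

```bash
python3 -c "
from h import *
to(.5868,-.1635,.0285,.05);print(pose()[2]['q'].round(2))"
```

```text
shift [0.11 0.16 9.34] turn 0.003 alt -3.139 q7 1.17 dist 9.3
[ 0.75  0.84 -0.92  1.7   0.78  1.01  1.17]
```

{"name": "apply_moves", "arguments": {
  "series": [
    [0.1,0.1,0,0,5],
    [0.1,0.1,4,0,5],
    [0.1,0.1,7,0,5],
    [0.1,0.1,9,0,5],
    [0.1,0.1,9.3,0,5],
    [0.1,0.1,9.3,0,5],
    [0.1,0.1,9.3,0,0],
    [0.1,0.1,9.3,0,0],
    [0.1,0.1,9.3,0,0],
    [0.1,0.1,9.3,0,0]
  ]
}}

```text
t: 50.6
eef_pos: [0.5873, -0.1636, 0.0294]
orientation: [-0.085, 3.138, -0.001]
ft_force: [-1.2, 0.0, 5.7]
finger_gap: 0.0357
grasp_force: 30.0
```

{"name": "apply_moves", "arguments": {
  "series": [
    [0,0,-2,0,0],
    [0,0,-5,0,0],
    [0,0,-7,0,0],
    [0,0,-7,0,0],
    [0,0,-7,0,0]
  ]
}}

```text
t: 51.1
eef_pos: [0.5861, -0.164, 0.0984]
orientation: [-0.085, 3.14, -0.001]
ft_force: [-0.4, -1.1, -1.7]
finger_gap: 0.0359
grasp_force: 30.0
```

```bash
python3 -c "
from h import *
to(.6159,-.1391,.0982,.0675);print(pose()[0])"
```

```text
shift [-3.11  2.33  0.02] turn -0.014 alt 3.128 q7 1.15 dist 3.9
[ 0.58613524 -0.16400996  0.09839689]
```

{"name": "apply_moves", "arguments": {
  "series": [
    [-1.5,1.2,0,-0.01,0],
    [-3.1,2.4,0,-0.01,0],
    [-3.1,2.4,0,-0.01,0],
    [-3.1,2.4,0,-0.01,0],
    [-3.1,2.4,0,-0.01,0]
  ]
}}

```text
t: 51.6
eef_pos: [0.6146, -0.139, 0.097]
orientation: [0.1, -3.138, 0.001]
ft_force: [0.3, -0.2, -0.4]
finger_gap: 0.0358
grasp_force: 30.0
```

```bash
python3 -c "
from h import *
to(.6159,-.1391,.0297,.0675);print(pose()[0])"
```

```text
shift [-0.15 -0.01  6.73] turn -0.004 alt 3.138 q7 1.14 dist 6.7
[ 0.61459024 -0.13899943  0.09703702]
```

Lower, release, rise, then move left to look.

{"name": "apply_moves", "arguments": {
  "series": [
    [-0.1,0,3,0,0],
    [-0.1,0,5.5,0,0],
    [-0.1,0,6.5,0,0],
    [-0.1,0,6.7,0,0],
    [-0.1,0,6.7,0,0],
    [-0.1,0,6.7,0,5.2],
    [-0.1,0,6.7,0,5.2],
    [-0.1,0,6.7,0,5.2],
    [-0.1,0,3,0,5.2],
    [-0.1,0,-1,0,5.2]
  ]
}}

```text
t: 52.6
eef_pos: [0.616, -0.1377, 0.108]
orientation: [0.101, -3.137, -0.001]
ft_force: [0.3, -1.2, 1.3]
finger_gap: 0.0519
grasp_force: 0.0
```

{"name": "apply_moves", "arguments": {
  "series": [
    [0,4,-2,0,5.2],
    [0,8,-4,0,5.2],
    [0,12,-4,0,5.2],
    [0,16,-4,0,5.2],
    [0,20,-4,0,5.2],
    [0,24,-4,0,5.2],
    [0,28,-4,0,5.2],
    [0,32,-4,0,5.2],
    [0,32,-4,0,5.2]
  ]
}}

```text
t: 53.5
eef_pos: [0.5946, 0.19, 0.1496]
orientation: [-0.116, 3.138, 0.01]
ft_force: [-0.2, 0.2, 0.8]
finger_gap: 0.0519
grasp_force: 0.0
```

```bash
python3 - <<'E'
from h import *
f=imaging.grab_frame("top")
c=cv2.resize(f["color"][160:300,270:440],None,fx=4,fy=4,interpolation=cv2.INTER_CUBIC)
cv2.imwrite("pics/fix2.png",c[:,:,::-1])
to(.4123,-.1966,.15,1.638)
E
```

```text
shift [ 20.96 -36.85  -0.21] turn -1.568 alt 1.574 q7 0.68 dist 42.4
```

View pics/fix2.png

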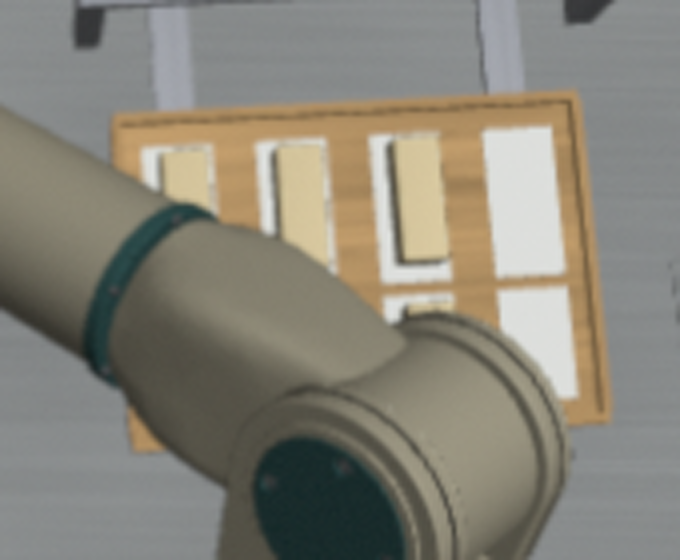

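{"name": "apply_moves", "arguments": {
  "series": [
    [2,-3.6,0,0.14,3.4],
    [4,-7.2,0,0.28,3.4],
    [6,-10.8,0,0.42,3.4],
    [8,-14.4,0,0.56,3.4],
    [10,-18,0,0.7,3.4],
    [12,-21.6,0,0.84,3.4],
    [14,-25.2,0,0.98,3.4],
    [16,-28.8,0,1.12,3.4],
    [18,-32.4,0,1.26,3.4],
    [20,-36,0,1.4,3.4]
  ]
}}

```text
t: 54.55
eef_pos: [0.4184, -0.1935, 0.1484]
orientation: [1.955, 2.458, -0.001]
ft_force: [-0.3, -0.5, -0.6]
finger_gap: 0.034
grasp_force: 0.0
```

{"name": "apply_moves", "arguments": {
  "series": [
    [0,0,0,0.12,3.4],
    [0,0,0,0.17,3.4],
    [0,0,0,0.17,3.4],
    [0,0,0,0.17,3.4]
  ]
}}

```text
t: 54.95
eef_pos: [0.4197, -0.1913, 0.1482]
orientation: [2.147, 2.293, -0.001]
ft_force: [-0.0, -0.1, 0.5]
finger_gap: 0.0343
grasp_force: 0.0
```

```bash
python3 - <<'E'
from h import *
to(.4123,-.1966,.065,1.638)
f=imaging.grab_frame("wrist"); cv2.imwrite("pics/w5.png",f["color"][:,:,::-1])
E
```

```text
shift [-0.48 -0.77  8.32] turn -0.002 alt 3.14 q7 -0.02 dist 8.4
```

View pics/w5.png

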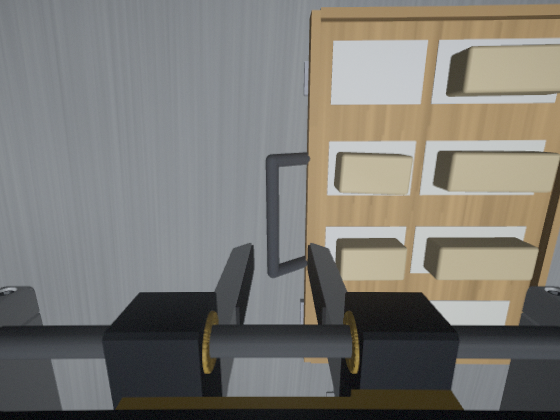

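```bash
python3 - <<'E'
from h import *
im=cv2.imread("pics/w5.png")
f=imaging.grab_frame("wrist"); print(np.abs(f["color"][:,:,::-1].astype(int)-im).mean())
# sharpen: crop for view & edge-based measure of S1 and S2
h=cv2.cvtColor(f["color"],cv2.COLOR_RGB2HSV).astype(int)
for p in [(375,165),(375,188),(372,255),(372,272),(320,210)]: print(p,h[p[1],p[0]])
c=cv2.resize(f["color"][125:290,310:570],None,fx=3,fy=3,interpolation=cv2.INTER_CUBIC); cv2.imwrite("pics/w6.png",c[:,:,::-1])
E
```

```text
1.7796074263038548
(375, 165) [ 23  43 191]
(375, 188) [ 22  45 194]
(372, 255) [ 23  43 192]
(372, 272) [ 23  44 192]
(320, 210) [ 17  87 181]
```

View pics/w6.png

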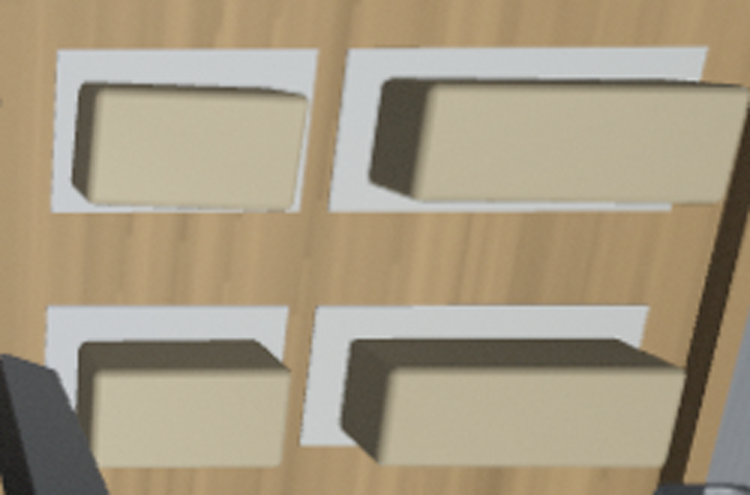

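```bash
python3 - <<'E'
from h import *
f=imaging.grab_frame("wrist")
L=np.array([.6189,-.1830]);ux=np.array([.9977,.0674]);uy=np.array([-.0674,.9977])
for n,q,z in [("S1",[(98,85),(306,97),(293,210),(92,203)],.052),("S2",[(95,370),(290,370),(280,466),(88,466)],.052),("L2",[(432,82),(748,87),(728,203),(416,200)],.052),("paperS1",[(58,51),(318,50),(300,211),(52,211)],.02),("paperL2",[(348,48),(708,47),(670,211),(330,211)],.02)]:
    W=world(f,np.array(q)/3+[310-.33,125-.33],z)-L; P=np.c_[W@ux,W@uy]
    a=[np.arctan2(*(P[j]-P[i])[::-1]) for i,j in((0,1),(3,2))]
    print(n,P.mean(0).round(4),np.round(a,3))
E
```

```text
S1 [-0.1127  0.0444] [-0.06  -0.038]
S2 [-0.1085 -0.044 ] [-0.     0.001]
L2 [0.0014 0.0456] [-0.022 -0.013]
paperS1 [-0.1084  0.0456] [-0.    -0.002]
paperL2 [0.0017 0.0456] [-0.004 -0.003]
```

{"name": "apply_moves", "arguments": {
  "series": [
    [-0.5,-0.8,0,0,3.4],
    [-0.5,-0.8,3,0,3.4],
    [-0.5,-0.8,6,0,3.4],
    [-0.5,-0.8,8.3,0,3.4],
    [-0.5,-0.8,8.3,0,3.4],
    [-0.5,-0.8,8.3,0,3.4]
  ]
}}

```text
t: 55.7
eef_pos: [0.412, -0.1961, 0.0652]
orientation: [-2.147, -2.292, 0.0]
ft_force: [-0.3, -0.1, 0.1]
finger_gap: 0.0341
grasp_force: 0.0
```

{"name": "apply_moves", "arguments": {
  "series": [
    [0,0,1.5,0,3.4],
    [0,0,2.6,0,3.4],
    [0,0,2.6,0,3.4],
    [0,0,2.6,0,0],
    [0,0,2.6,0,0],
    [0,0,2.6,0,0],
    [0,0,2.6,0,0]
  ]
}}

```text
t: 56.4
eef_pos: [0.4125, -0.1963, 0.0395]
orientation: [2.148, 2.292, 0.0]
ft_force: [-0.2, 0.0, 2.8]
finger_gap: 0.011
grasp_force: 30.0
```

Push 15.8 cm.

{"name": "apply_moves", "arguments": {
  "series": [
    [0,0.3,0,0,0],
    [0,0.8,0,0,0],
    [0,1.5,0,0,0],
    [0,2.3,0,0,0],
    [0,3.1,0,0,0],
    [0,3.9,0,0,0],
    [0,4.7,0,0,0],
    [0,5.5,0,0,0],
    [0,6.3,0,0,0],
    [0,7,0,0,0]
  ]
}}

```text
t: 57.4
eef_pos: [0.4814, -0.1917, 0.0395]
orientation: [-2.148, -2.291, 0.003]
ft_force: [-3.5, 1.0, 7.0]
finger_gap: 0.0109
grasp_force: 30.0
```

{"name": "apply_moves", "arguments": {
  "series": [
    [0,0.8,0,0,0],
    [0,1.6,0,0,0],
    [0,2.4,0,0,0],
    [0,3.2,0,0,0],
    [0,4,0,0,0],
    [0,4.8,0,0,0],
    [0,5.6,0,0,0],
    [0,6.4,0,0,0],
    [0,7,0,0,0],
    [0,7.4,0,0,0]
  ]
}}

```text
t: 58.4
eef_pos: [0.5556, -0.1866, 0.0395]
orientation: [-2.147, -2.292, 0.001]
ft_force: [-3.6, 1.1, 5.9]
finger_gap: 0.011
grasp_force: 30.0
```

{"name": "apply_moves", "arguments": {
  "series": [
    [0,0.4,0,0,0],
    [0,0.8,0,0,0],
    [0,1.2,0,0,0],
    [0,1.4,0,0,0],
    [0,1.5,0,0,0],
    [0,1.5,0,0,0]
  ]
}}

```text
t: 59.0
eef_pos: [0.5699, -0.1856, 0.0395]
orientation: [-2.147, -2.291, 0.002]
ft_force: [-3.2, 0.2, 7.4]
finger_gap: 0.0113
grasp_force: 30.0
```

{"name": "apply_moves", "arguments": {
  "series": [
    [0,0,0,0,3.4],
    [0,0,0,0,3.4],
    [0,0,0,0,3.4],
    [0,0,-3,0,3.4],
    [0,0,-7,0,3.4],
    [0,0,-11,0,3.4],
    [0,-4,-11,0,3.4],
    [0,-8,-11,0,3.4],
    [0,-12,-11,0,3.4],
    [0,-12,-11,0,3.4]
  ]
}}

```text
t: 60.0
eef_pos: [0.4445, -0.1945, 0.1485]
orientation: [-2.148, -2.286, 0.009]
ft_force: [0.4, -0.3, 0.0]
finger_gap: 0.034
grasp_force: 0.0
```

```bash
python3 - <<'E'
from h import *
f=imaging.grab_frame("top")
c=cv2.resize(f["color"][100:270,260:460],None,fx=3.5,fy=3.5,interpolation=cv2.INTER_CUBIC)
cv2.imwrite("pics/end2.png",c[:,:,::-1])
for r in rects(f,white(f),.02,100): 
    if abs(r[1][0]-.054)<.004: print(r[:3])
o=cv2.imread("pics/end.png"); n=c[:,:,::-1].astype(int)
# bars by top-face colour, rack-frame x,y relative to long_row at home
h=cv2.cvtColor(f["color"],cv2.COLOR_RGB2HSV).astype(int)
m=(h[...,1]>45)&(h[...,1]<85)&(h[...,0]>16)&(h[...,0]<28)&(h[...,2]>160)
L=np.array([.6169+.1596,-.1832+.0108]);ux=np.array([.9977,.0674]);uy=np.array([-.0674,.9977])
for r in rects(f,m,.052,60):
    d=r[0]-L
    if abs(d@uy)<.2 and abs(d@ux)<.2: print("x",(d@ux).round(4),"y",(d@uy).round(4),np.round(r[1],3),r[2]-.0675)
E
```

```text
(array([ 0.76216827, -0.30588498]), [0.05343301010131836, 0.06737763977050781], np.float32(0.07022073))
(array([ 0.75589813, -0.21711455]), [0.05481104278564453, 0.06404441833496094], np.float32(0.018684437))
(array([ 0.74872168, -0.12983716]), [0.053524288177490234, 0.0649922637939453], np.float32(0.06770992))
(array([ 0.74333154, -0.04235039]), [0.05528123092651367, 0.06357434463500977], np.float32(0.015944859))
(array([ 0.67610376, -0.31175476]), [0.05351665115356445, 0.08473635864257813], np.float32(0.07213021))
(array([ 0.67018835, -0.22300661]), [0.05312911224365234, 0.08449724578857422], np.float32(0.08104302))
(array([ 0.66365198, -0.13464783]), [0.052201908111572264, 0.08429301452636719], np.float32(0.09056061))
(array([ 0.65795874, -0.04804012]), [0.053984851837158204, 0.08428897094726563], np.float32(0.07219992))
x 0.0341 y 0.046 [0.029 0.052] 1.5224469
x 0.0343 y -0.0479 [0.025 0.037] 1.523659
x 0.0333 y 0.1274 [0.029 0.04 ] 1.61514
x -0.0273 y -0.0482 [0.036 0.053] -0.048527054
x -0.0212 y 0.0441 [0.034 0.044] -0.049433675
x -0.0233 y 0.1267 [0.039 0.044] -0.05034877
x -0.1068 y -0.0469 [0.033 0.069] 0.011931486
x -0.1128 y 0.0393 [0.039 0.058] -0.05149181
```

```bash
python3 -c "
from bench import order
print(order.finish_job())"
```

```text
the job is handed in; nothing more can be done
None
```

I laid the three long and two short cream bars on papers of their own length, pushed the tray fully home and handed the job in; no verdict came back. One long bar slid off its paper during the first push home, so I pulled the tray out again, put the bar back and pushed the tray home a second time.

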